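Get the sample jar out from behind the bottles and onto the balance

TASK

The low sample jar at the back of the grey spill tray is to be weighed, but three bottles stand close round it: first move the three bottles out onto the steel side tray, leaving the jar where it is, then stand the jar on the middle of the balance pan. Finally put every bottle back in the spill tray, standing on the same pad it stood on at the start, and leave the jar on the balance. Keep the bottles and the jar from tipping over, and do not disturb the beaker, the pump bottle and the mortar.

Things in the scene. Friction and masses are not known exactly. Their poses are not given: they have to be found in the camera images.
- tall_bottle: tall round white plastic bottle, 61 mm diameter, 138 mm high, with the smallest screw cap: 34 mm diameter, occupying heights 112 to 138 mm. Full-width body up to 84 mm, then a shoulder narrowing to a 26 mm neck at 100 mm. About 0.25 kg. Origin: centre of its underside, z up its axis. Starts standing on one of the three outer pads of the spill tray (which one varies).
- square_bottle: square white plastic bottle, 58 x 58 mm, 128 mm high, with a screw cap of 38 mm diameter occupying heights 102 to 128 mm. Full-width body up to 76 mm, then a shoulder narrowing to a 30 mm neck at 92 mm. About 0.25 kg. Origin: centre of its underside, z up; x and y are square to its sides. Starts standing on one of the three outer pads (which one varies).
- wide_bottle: stout round white plastic wide-mouth bottle, 66 mm diameter, 108 mm high, with the widest screw cap: 54 mm diameter, occupying heights 82 to 108 mm. Full-width body up to 66 mm, then a shoulder narrowing to a 48 mm neck at 76 mm. About 0.25 kg. Origin: centre of its underside, z up. Starts standing on one of the three outer pads (which one varies).
- sample_jar: low round amber glass jar with a flat aluminium lid, 51 mm diameter, 52 mm high (lid from 34 to 52 mm), about 0.12 kg. Origin: centre of its underside, z up. Starts on the back middle pad, with the bottles 5 to 15 mm from it on three sides.
- spill_tray: fixed grey plastic spill tray, 180 mm (its x) x 250 mm (its y), walls 6 mm thick and 30 mm high, floor top 6 mm above its origin. Origin: centre of its underside, z up, x pointing to its back, away from the robot. Four flat round black pads of 63 mm diameter, flush with the floor, at (x, y) = (30, 0) mm for the jar and (-36, 0), (30, 66), (30, -66) mm for the bottles. Each thing starts within 3 mm of its pad's centre.
- side_tray: fixed flat stainless steel tray for setting the bottles down on, empty at the start, 290 mm (its x) x 150 mm (its y), rim 4 mm thick and 14 mm high, floor top 4 mm above its origin. Origin: centre of its underside, z up. It stands to the left or the right of the spill tray, the balance on the other side.
- balance_pan (a point): centre of the top face of the balance's round steel pan, 78 mm above the bench, pan diameter 140 mm, rigid. Axes as the balance: z up, x away from its keypad side. The balance is fixed, white, 240 mm (x) x 190 mm (y), its housing 60 mm high and reaching from 150 mm in -x to 90 mm in +x of this point.
- beaker: bystander: empty glass beaker, 68 mm diameter at the rim, 90 mm high, loose, between the robot and the spill tray. Origin: centre of its underside.
- pump_bottle: bystander: white pump dispenser bottle, 60 mm diameter, 148 mm high, loose, beyond the trays. Origin: centre of its underside.
- mortar: bystander: white porcelain mortar bowl, 90 mm diameter, 50 mm high, loose, beyond the trays. Origin: centre of its underside.
There are look-alikes about, which are no part of the job. There is more than one size of the sample_jar; the job needs the smallest.

How it is judged (in metres and radians):
On the way, in this order (a step that is already met when the one before it is completed fails the run):
1. all three bottles stand upright, let go, in the steel side tray, while the jar is still within 20 mm of where it started (x of tall_bottle in the frame of side_tray between -0.115 and 0.115 m and y of tall_bottle in the frame of side_tray between -0.05 and 0.05 m and z of each of tall_bottle, square_bottle, wide_bottle in the frame of side_tray below 0.01 m and linear speed of each of tall_bottle, square_bottle, wide_bottle below 0.02 m/s and angle between each of tall_bottle, square_bottle, wide_bottle's own z axis and vertical below 0.12 rad and x of square_bottle in the frame of side_tray between -0.115 and 0.115 m and y of square_bottle in the frame of side_tray between -0.05 and 0.05 m and x of wide_bottle in the frame of side_tray between -0.115 and 0.115 m and y of wide_bottle in the frame of side_tray between -0.05 and 0.05 m and contact force between the fingers and tall_bottle below 0.1 N and contact force between the fingers and square_bottle below 0.1 N and contact force between the fingers and wide_bottle below 0.1 N and distance of sample_jar from where it was at the start of the episode below 0.02 m), for 0.2 s.
2. the jar stands upright, let go, on the pan within 15 mm of its centre, while the bottles are still in the side tray (x of tall_bottle in the frame of side_tray between -0.115 and 0.115 m and y of tall_bottle in the frame of side_tray between -0.05 and 0.05 m and z of each of tall_bottle, square_bottle, wide_bottle in the frame of side_tray below 0.01 m and linear speed of each of tall_bottle, square_bottle, wide_bottle, sample_jar below 0.02 m/s and angle between each of tall_bottle, square_bottle, wide_bottle, sample_jar's own z axis and vertical below 0.12 rad and x of square_bottle in the frame of side_tray between -0.115 and 0.115 m and y of square_bottle in the frame of side_tray between -0.05 and 0.05 m and x of wide_bottle in the frame of side_tray between -0.115 and 0.115 m and y of wide_bottle in the frame of side_tray between -0.05 and 0.05 m and horizontal distance between sample_jar and balance_pan below 0.015 m and z of sample_jar in the frame of balance_pan between -0.005 and 0.005 m and contact force between the fingers and sample_jar below 0.1 N), for 0.2 s.
At the end, for the whole second after the job is handed in: Each of the three bottles stands upright (tilt under 0.12 rad) and still within 15 mm of where it stood at the start; the jar stands upright and still on the balance pan, its centre within 15 mm of the pan's centre; everything is let go (distance of each of tall_bottle, square_bottle, wide_bottle from where it was at the start of the episode below 0.015 m and linear speed of each of tall_bottle, square_bottle, wide_bottle, sample_jar below 0.02 m/s and angle between each of tall_bottle, square_bottle, wide_bottle, sample_jar's own z axis and vertical below 0.12 rad and horizontal distance between sample_jar and balance_pan below 0.015 m and z of sample_jar in the frame of balance_pan between -0.005 and 0.005 m and contact force between the fingers and sample_jar below 0.1 N and contact force between the fingers and tall_bottle below 0.1 N and contact force between the fingers and square_bottle below 0.1 N and contact force between the fingers and wide_bottle below 0.1 N); the robot touches nothing.
It fails at once if a bottle or the jar is tipped over (tilt over 0.7 rad) (angle between any of tall_bottle, square_bottle, wide_bottle, sample_jar's own z axis and vertical above 0.7 rad).
It fails at once if the beaker, the pump bottle or the mortar is shifted by more than 25 mm (distance of any of beaker, pump_bottle, mortar from where it was at the start of the episode above 0.025 m).
It also fails if it takes over 144 s, if anything falls off the work surface, if the arm or the gripper's body presses on something with over 40 N, if the wrist force passes 120 N, or if a joint passes its speed limit or range.

ROBOT

A 6-joint arm with a two-finger parallel gripper is mounted at the origin on the work surface. World frame = base frame: x ahead of the robot, y to its left, z up, the work surface at z = 0. Lengths are in m, angles in degrees, forces in N, time in s.
With the tool pointing down it reaches from about 0.35 to 0.875 m from the base axis. Payload 4.2 kg.
Tool frame: the origin (TCP) lies at the very end of the fingers, on their centre line; the grasp point (between the pads) lies 19 mm behind it; z points along the fingers, x is the direction in which the jaws open and shut, and the axes are right-handed (so a half turn about z gives the same grasp; the last joint's range is limited). The gripper opens to 87 mm and grips with 3 to 60 N. Pads are 19 mm wide; open, the fingers measure 117 mm over their backs; the gripper's body (75 mm by 190 mm) begins 51 mm behind the grasp point.
Start: joints at [88.213, 22.042, 0.453, 0, -68.411, -14.817], TCP at [0.179, 0.599, 0.223] pointing down, gripper open.
Joint ranges: [-179.83, 179.83], [-69.29, 118.12], [-61.27, 80.66], [-181.25, 117.63], [-171.15, -9.14], [-177.46, 177.46]. Speed limits (degrees/s): [159.86, 159.86, 180, 180, 180, 180].

INTERFACE

Orientations are given as a 3x3 rotation matrix whose columns are the frame's x, y, z axes.
In Python, from station import r gives the robot as it stands.
- The arm moves only by the tool move_arm, never from a script. Its argument "series" is a list that holds one entry, the list of rows, each a list of 7 numbers: the shift along the tool's x, y, z in cm, then the turn, a rotation vector about the tool's x, y, z in degrees, then the opening, from -1 (shut) to 1 (fully open). In form: [[[dx, dy, dz, wx, wy, wz, fingers], ...]]. A call has 1 to 12 rows; each row shifts and turns the commanded pose from where the row before left it, along the tool's axes as they then stand; what a row does not reach is not made up. A row lasts 1/8 s, in which the tool goes at most 62.5 mm and 10.7 degrees, less where a joint would pass 70% of its speed; a pose out of reach is approached as far as the arm can. A call is refused whole if a number of a shift passes 6.25 or a number of a turn 10.7, either way. A call with a gripper value outside its range is refused whole. The fingers move at their own pace and stop on an object; the grip force is fixed at half the most. Time passes only in rows, so rows that do not move let the fingers close. It gives the time, the measured TCP pose, the force and the opening at its end, in the units of the state.
- r.sense(): the state, without advancing time (a new reading comes with each control period).
- r.capture(name): name is "scene" or "top" or "wrist"; returns a dict with "color" (480x640x3 uint8, blue, green, red), "fx", "fy", "cx", "cy" (pixels), "D" ([k1, k2, p1, p2, k3] as OpenCV has them; the pictures are not rectified), "rvec" (rotation vector, rad) and "tvec" (3), from world to camera coordinates, as OpenCV has them; the wrist camera has in their place "tool_from_camera" (4x4, takes a point from camera to tool coordinates, whose origin is the TCP and whose axes are the tool frame's). Camera axes: x right, y down, z forward; pixel columns grow to the right and rows downward; lengths in m; the calibration is good to about 2 mm. A picture is of the moment at which its call begins: read the wrist's pose just before it. There is no depth.
- r.finish_job(): hands the job in, once; it reports no verdict.
The state is a dict: "time_s": time; "joints": joint angles; "joint_velocities": joint speeds; "effort": joint torques, N m; "tcp_pos": TCP position; "ee_rot": TCP orientation; "wrist_force": force on the tool from outside, world axes, zero at the start; "moment": the same for the moment, N m; "gripper_width": opening from 0.0 (shut) to 1.0 (fully open).
Only numpy, scipy, OpenCV 4.12 (cv2) and the standard library are available. Lean on these libraries where they do the work, as an engineer would, in place of code of your own. Each camera call takes 0.05 s, during which the arm holds its last target.

## Working session

There is one attempt and no reset: what is moved stays moved. The work goes in short steps, Python scripts to look and compute and a tool call to move; the robot and the scene stay as the last step left them, time stands still between calls to the robot, and variables do not carry over. Pictures are saved under pics/ and viewed, and the job is handed in when it is done.

Besides the shell and the picture viewer there is one more tool, called by a JSON object that holds its "op" and its "data". move_arm: Moves the arm, as the interface text tells. Its arguments: {"type":"object","properties":{"series":{"type":"array","items":{"type":"array","items":{"type":"array","items":{"type":"number"}}}}},"required":["series"]}

```bash
ls; mkdir -p pics; python3 - <<'E'
from station import r
import cv2
s=r.sense(); print(s)
for n in ("scene","top","wrist"):
    c=r.capture(n); cv2.imwrite(f"pics/{n}0.png",c["color"]); print(n,{k:v for k,v in c.items() if k!="color"})
E
```

```text
pics
{'time_s': 0.0, 'joints': array([ 8.82114357e+01,  2.20908989e+01,  3.79638237e-01, -2.79375531e-02,
       -6.84142503e+01, -1.48155459e+01]), 'joint_velocities': array([-0.05452577,  0.10643424,  0.07317668,  0.01588332, -0.06981713,
       -0.08187654]), 'effort': array([ 4.68481103e-04, -3.90662456e+01,  1.87407911e+01,  4.21992257e+00,
        1.10657982e-02, -1.88751264e-04]), 'tcp_pos': array([0.17842309, 0.59834596, 0.22145995]), 'ee_rot': array([[-2.85928906e-01, -9.58250692e-01, -5.21554294e-04],
       [-9.58248231e-01,  2.85929356e-01, -2.17531859e-03],
       [ 2.23362823e-03, -1.22207986e-04, -9.99997498e-01]]), 'wrist_force': array([ 0.73526223, -0.5331697 , -0.35400057]), 'moment': array([-0.0235313 ,  0.01487462, -0.03797191]), 'gripper_width': 0.9973579006074229}
scene {'fx': 436.4348059086188, 'fy': 436.4348059086188, 'cx': 316.88633394201224, 'cy': 238.256670199355, 'D': array([-0.10207714,  0.        ,  0.        ,  0.        ,  0.        ]), 'rvec': array([ 1.27700201,  2.23568628, -0.96103729]), 'tvec': array([ 0.29411748, -0.26827626,  1.22858761])}
top {'fx': 568.1391038108204, 'fy': 568.1391038108204, 'cx': 312.68667409079796, 'cy': 246.15512863986783, 'D': array([-0.18281917,  0.        ,  0.        ,  0.        ,  0.        ]), 'rvec': array([ 2.12366553, -2.1654217 ,  0.10983443]), 'tvec': array([0.02374283, 0.5803791 , 1.09031873])}
wrist {'fx': 332.9670196195162, 'fy': 332.9670196195162, 'cx': 324.6509810251562, 'cy': 237.56705920330822, 'D': array([-0.04632321,  0.        ,  0.        ,  0.        ,  0.        ]), 'tool_from_camera': array([[ 9.99998320e-01, -7.58984166e-04, -1.66836930e-03,
        -1.31372589e-03],
       [ 1.15537845e-03,  9.67645335e-01,  2.52311655e-01,
        -6.81730899e-02],
       [ 1.42288922e-03, -2.52313158e-01,  9.67644586e-01,
        -1.62386672e-01],
       [ 0.00000000e+00,  0.00000000e+00,  0.00000000e+00,
         1.00000000e+00]])}
```

View pics/scene0.png

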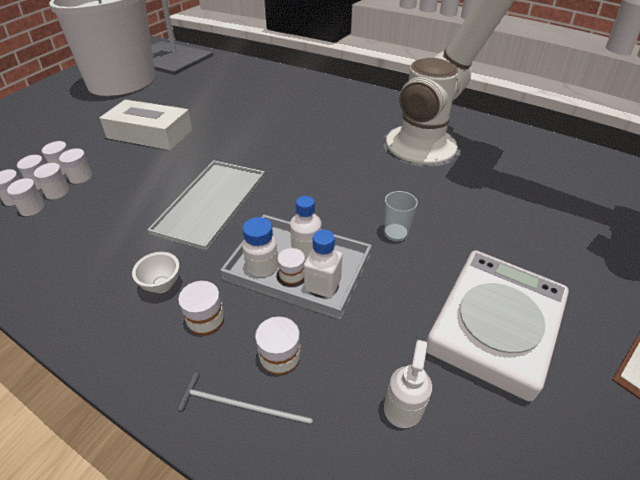

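View pics/top0.png

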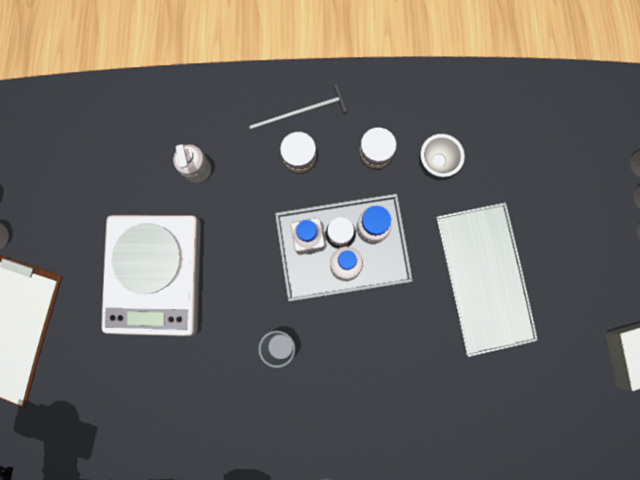

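View pics/wrist0.png

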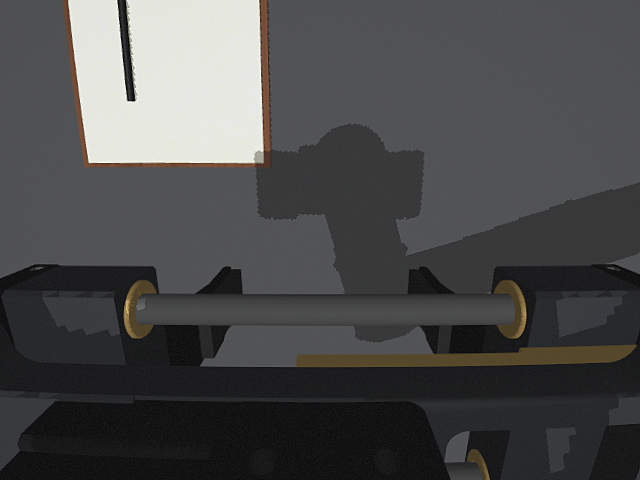

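The pictures show, in the top view:
- **Spill tray:** the blue caps are at (306,231) for the square bottle, (376,220) for the wide one and (347,260) for the tall one. The small jar is at (341,232).
- **Side tray:** at (487,280), to the robot's right.
- **Balance pan:** at (147,258), to the left.
- **Bystanders:** beaker (278,348), pump bottle (190,160), mortar (442,156).

Jar candidates are (341,232) in the tray, and the large jars at (298,152) and (378,148). I choose the one in the tray and will check it in a crop.

```bash
cat > h.py <<'E'
import numpy as np, cv2
from scipy.optimize import least_squares
def K(c): return np.array([[c["fx"],0,c["cx"]],[0,c["fy"],c["cy"]],[0,0,1.]])
def proj(c,P):
    return cv2.projectPoints(np.asarray(P,float).reshape(-1,1,3),c["rvec"],c["tvec"],K(c),c["D"])[0].reshape(-1,2)
def unproj(c,uv,z):
    n=cv2.undistortPoints(np.asarray(uv,float).reshape(-1,1,2),K(c),c["D"]).reshape(-1,2)
    R=cv2.Rodrigues(c["rvec"])[0]; o=-R.T@c["tvec"]
    d=np.c_[n,np.ones(len(n))]@R
    return o+d*((z-o[2])/d[:,2])[:,None]
def wristcam(c,s):
    T=np.eye(4);T[:3,:3]=s["ee_rot"];T[:3,3]=s["tcp_pos"]
    W=np.linalg.inv(T@c["tool_from_camera"])
    c=dict(c);c["rvec"]=cv2.Rodrigues(W[:3,:3])[0].ravel();c["tvec"]=W[:3,3];return c
def cyl(x,y,z0,z1,r):
    a=np.linspace(0,2*np.pi,48,endpoint=False)
    return np.r_[[[x+r*np.cos(t),y+r*np.sin(t),z] for z in (z0,z1) for t in a]]
def hullcent(c,x,y,z0,z1,r):
    h=cv2.convexHull(proj(c,cyl(x,y,z0,z1,r)).astype(np.float32));m=cv2.moments(h)
    return np.array([m["m10"]/m["m00"],m["m01"]/m["m00"]]),m["m00"]
def blue(c):
    hsv=cv2.cvtColor(c["color"],cv2.COLOR_BGR2HSV)
    m=cv2.inRange(hsv,(105,130,40),(130,255,255))
    n,l,st,ce=cv2.connectedComponentsWithStats(m)
    return [(ce[i],st[i,4]) for i in range(1,n) if st[i,4]>60]
CAP={"tall":(.112,.138,.017),"square":(.102,.128,.019),"wide":(.082,.108,.027)}
def locate(c,cent,name,zf):
    z0,z1,r=CAP[name]
    g=unproj(c,[cent],zf+(z0+z1)/2)[0][:2]
    q=least_squares(lambda p:hullcent(c,p[0],p[1],zf+z0,zf+z1,r)[0]-cent,g,x_scale=.01)
    return q.x, hullcent(c,*q.x,zf+z0,zf+z1,r)[1]
E
python3 - <<'E'
from station import r
from h import *
for n in ("top","scene"):
    c=r.capture(n); R=cv2.Rodrigues(c["rvec"])[0]; print(n,-R.T@c["tvec"])
    for ce,a in blue(c):
        print(ce,a,{k:(np.round(locate(c,ce,k,.006)[0],4),round(locate(c,ce,k,.006)[1])) for k in CAP})
    im=c["color"]
    if n=="top":
        cv2.imwrite("pics/t1.png",cv2.resize(im[185:365,255:545],None,fx=2.75,fy=2.75,interpolation=cv2.INTER_CUBIC))
        cv2.imwrite("pics/t2.png",cv2.resize(im[200:350,90:300],None,fx=3.5,fy=3.5,interpolation=cv2.INTER_CUBIC))
    else: cv2.imwrite("pics/s1.png",cv2.resize(im[150:370,130:390],None,fx=2.7,fy=2.7,interpolation=cv2.INTER_CUBIC))
E
```

```text
top [ 0.43820466 -0.01345312  1.15498668]
[375.9752322  219.81733746] 646 {'tall': (array([ 0.6146, -0.1062]), 317), 'square': (array([ 0.6163, -0.1071]), 382), 'wide': (array([ 0.6197, -0.1088]), 711)}
[306.35542169 230.18072289] 332 {'tall': (array([0.5981, 0.0212]), 311), 'square': (array([0.5997, 0.0216]), 375), 'wide': (array([0.6027, 0.0222]), 703)}
[346.85393258 259.54681648] 267 {'tall': (array([ 0.5428, -0.0511]), 304), 'square': (array([ 0.5438, -0.0514]), 369), 'wide': (array([ 0.5457, -0.0521]), 699)}
scene [1.07574867 0.29394042 0.65135903]
[304.67484663 205.79754601] 326 {'tall': (array([ 0.539 , -0.0499]), 356), 'square': (array([ 0.5287, -0.0566]), 404), 'wide': (array([ 0.5078, -0.07  ]), 641)}
[257.33627019 230.73861968] 681 {'tall': (array([ 0.6405, -0.0856]), 406), 'square': (array([ 0.6321, -0.0929]), 462), 'wide': (array([ 0.6152, -0.1076]), 739)}
[323.25977011 241.40689655] 435 {'tall': (array([0.605 , 0.0284]), 428), 'square': (array([0.5959, 0.0232]), 487), 'wide': (array([0.5775, 0.0129]), 785)}
```

View pics/t1.png

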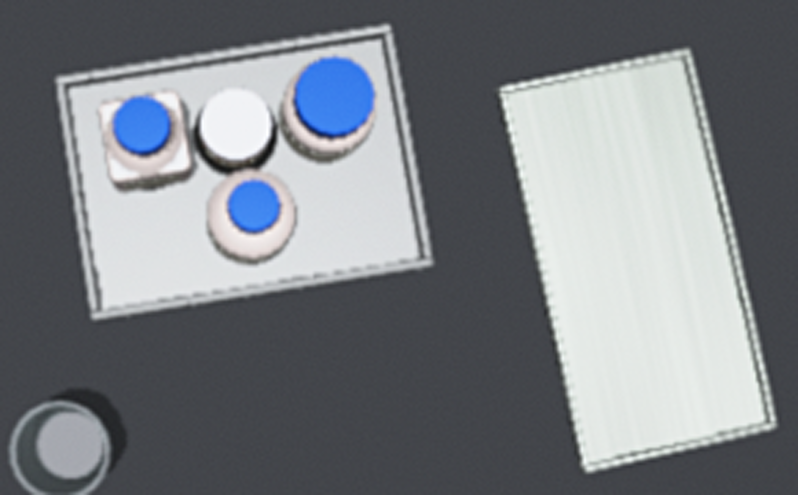

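View pics/t2.png

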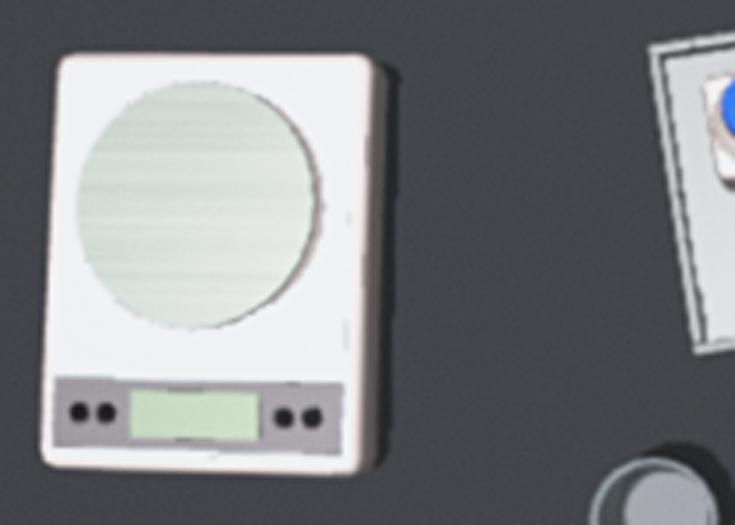

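View pics/s1.png

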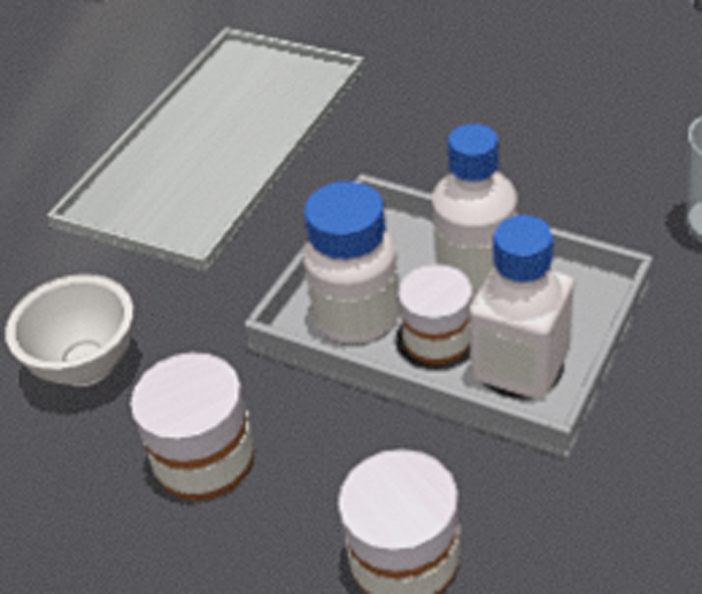

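```bash
python3 - <<'E'
from station import r
from h import *
c=r.capture("top")
def fit(pts,z,L,W,name):
    P=unproj(c,pts,z)[:,:2]
    ct=P.mean(0); print(name,np.round(P,4).tolist(),[round(float(np.linalg.norm(P[i]-P[(i+1)%4])),4) for i in range(4)])
    m=np.array([[L/2,W/2],[L/2,-W/2],[-L/2,-W/2],[-L/2,W/2]])
    q=least_squares(lambda p:(m@np.array([[np.cos(p[2]),-np.sin(p[2])],[np.sin(p[2]),np.cos(p[2])]]).T+p[:2]-P).ravel(),[*ct,0])
    print(q.x[:2],np.degrees(q.x[2]),"res",q.fun.round(4)); return q.x
t=fit(np.array([(57,77),(390,27),(432,263),(95,317)])/2.75+[255,185],.03,.18,.25,"tray")
s=fit(np.array([(500,89),(690,50),(775,427),(586,470)])/2.75+[255,185],.014,.29,.15,"side")
R=lambda a:np.array([[np.cos(a),-np.sin(a)],[np.sin(a),np.cos(a)]])
for p in [(30,0),(-36,0),(30,66),(30,-66)]: print("pad",p,(R(t[2])@np.array(p)/1e3+t[:2]).round(4))
print("pan",unproj(c,[[195.5/3.5+90,205/3.5+200]],.078))
for ce,n in [((375.98,219.8),"wide"),((306.36,230.2),"square"),((346.85,259.55),"tall")]:
    print(n,unproj(c,[ce],.006+CAP[n][1])[0].round(4))
print("jar",unproj(c,[[236/2.75+255,124/2.75+185]],.058)[0].round(4))
print("beaker rim",unproj(c,[[60/2.75+255,448/2.75+185]],.09))
print("pump",unproj(c,[[188,165]],.1),"mortar",unproj(c,[[442,156]],.05),"jars",unproj(c,[[298,150],[378,147]],.08))
E
```

```text
tray [[0.6506, 0.086], [0.6827, -0.1595], [0.5085, -0.1835], [0.4747, 0.0603]] [0.2476, 0.1759, 0.2462, 0.1778]
[ 0.57912397 -0.04918302] 7.806561372267711 res [ 0.0007  0.0009  0.0025 -0.0013 -0.0015 -0.0017 -0.0017  0.0021]
side [[0.6377, -0.2421], [0.6651, -0.3896], [0.381, -0.4397], [0.3553, -0.2946]] [0.1501, 0.2885, 0.1473, 0.2872]
[ 0.50977509 -0.34152719] 10.27333407682745 res [ 0.0014  0.0002  0.0007  0.0002 -0.0005 -0.0015 -0.0016  0.0011]
pad (30, 0) [ 0.6088 -0.0451]
pad (-36, 0) [ 0.5435 -0.0541]
pad (30, 66) [0.5999 0.0203]
pad (30, -66) [ 0.6178 -0.1105]
pan [[0.55794113 0.33773851 0.078     ]]
wide [ 0.6178 -0.1079  0.114 ]
square [0.5979 0.0212 0.134 ]
tall [ 0.5417 -0.0507  0.144 ]
jar [ 0.6085 -0.0435  0.058 ]
beaker rim [[0.38429778 0.08146487 0.09      ]]
pump [[0.73679162 0.25051206 0.1       ]] mortar [[ 0.75705507 -0.25229786  0.05      ]] jars [[ 0.76600391  0.03686541  0.08      ]
 [ 0.76857712 -0.12018796  0.08      ]]
```

The crop confirms it: the jar in the tray, between the caps, is clearly smaller than the two on the bench. So that is the sample jar. Next I turn the tool square to the world axes (tool x = −y, y = −x, z = down) and move over the tray for a close look.

{"op": "move_arm", "data": {"series": [[[0,0,-2,0,0,-8.3,0.6],[0,0,-2,0,0,-8.3,0.6],[4,-2.5,0,0,0,0,0.6],[4,-2.5,0,0,0,0,0.6],[4,-2.5,0,0,0,0,0.6],[4,-2.5,0,0,0,0,0.6],[4,-2.5,0,0,0,0,0.6],[4,-2.5,0,0,0,0,0.6],[4,-2.5,0,0,0,0,0.6],[4,-2.5,0,0,0,0,0.6],[4,-2.5,0,0,0,0,0.6],[4,-2.5,0,0,0,0,0.6]]]}}

```text
time_s: 1.8
tcp_pos: [0.4291, 0.1975, 0.2628]
ee_rot: [[0.0, -1.0, 0.001], [-1.0, -0.0, 0.001], [-0.001, -0.001, -1.0]]
wrist_force: [0.7, 0.1, 0.2]
gripper_width: 0.799
```

{"op": "move_arm", "data": {"series": [[[4,-2.7,0,0,0,0,0.6],[4,-2.7,0,0,0,0,0.6],[4,-2.7,0,0,0,0,0.6],[4,-2.7,0,0,0,0,0.6],[4,-2.7,0,0,0,0,0.6],[4,-2.7,0,0,0,0,0.6],[0,0,0,0,0,0,0.6],[0,0,0,0,0,0,0.6]]]}}

```text
time_s: 2.8
tcp_pos: [0.5901, -0.041, 0.2622]
ee_rot: [[-0.0, -1.0, -0.001], [-1.0, 0.0, 0.0], [-0.0, 0.001, -1.0]]
wrist_force: [-0.9, 0.1, 0.6]
gripper_width: 0.798
```

```bash
python3 - <<'E'
from station import r
from h import *
s=r.sense(); c=wristcam(r.capture("wrist"),s); print(s["time_s"],s["tcp_pos"])
cv2.imwrite("pics/w1.png",c["color"])
for ce,a in blue(c):
    print(ce,a,{k:unproj(c,[ce],.006+CAP[k][1])[0].round(4) for k in CAP})
P={"wide":(.6178,-.1079,.114,.027),"square":(.5979,.0212,.134,.019),"tall":(.5417,-.0507,.144,.017),"jar":(.6085,-.0435,.058,.0255)}
for n,(x,y,z,rr) in P.items(): print(n,proj(c,[(x,y,z)])[0].round(1))
E
```

```text
2.8 [ 0.59011721 -0.04099461  0.26219047]
[394.17251793 195.77651944] 2649 {'tall': array([ 0.622 , -0.0979,  0.144 ]), 'square': array([ 0.6207, -0.1   ,  0.134 ]), 'wide': array([ 0.618 , -0.1041,  0.114 ])}
[255.49803665 220.1158377 ] 1528 {'tall': array([0.6012, 0.0204, 0.144 ]), 'square': array([0.5991, 0.0226, 0.134 ]), 'wide': array([0.595 , 0.0268, 0.114 ])}
[334.35545024 278.42654028] 1055 {'tall': array([ 0.5475, -0.0478,  0.144 ]), 'square': array([ 0.5435, -0.0481,  0.134 ]), 'wide': array([ 0.5356, -0.0486,  0.114 ])}
wide [398.2 196. ]
square [257.1 221.4]
tall [337.6 284.4]
jar [328.7 197.8]
```

View pics/w1.png

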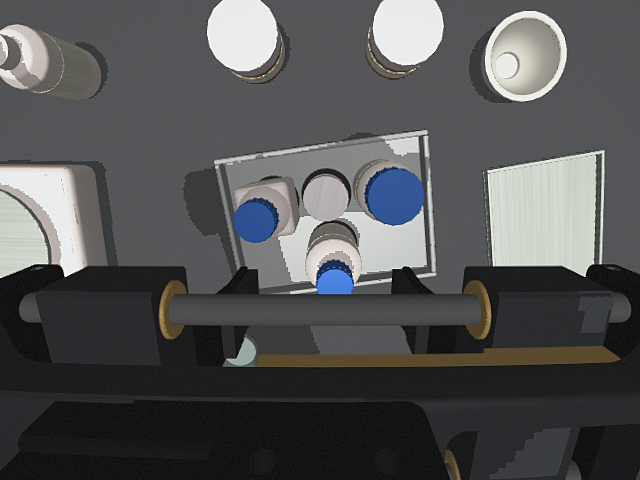

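The wrist view shows the wide cap at (394,196), the square cap at (255,220), the tall cap at (334,278) and the jar at (326,194). Positions agree with the top view to about 3 mm, so I pick the tall bottle first, at (0.543, −0.050).

{"op": "move_arm", "data": {"series": [[[0.45,2.35,0,0,0,0,0.6],[0.45,2.35,0,0,0,0,0.6],[0,0,3,0,0,0,0.6],[0,0,3,0,0,0,0.6],[0,0,3,0,0,0,0.6],[0,0,2,0,0,0,0.6],[0,0,0,0,0,0,0.6]]]}}

```text
time_s: 3.72
tcp_pos: [0.5421, -0.0491, 0.1516]
ee_rot: [[0.002, -1.0, -0.003], [-1.0, -0.002, -0.0], [0.0, 0.003, -1.0]]
wrist_force: [0.4, -0.3, 0.8]
gripper_width: 0.8
```

```bash
python3 - <<'E'
from station import r
from h import *
s=r.sense();print(s["tcp_pos"]);c=wristcam(r.capture("wrist"),s)
cv2.imwrite("pics/w2.png",c["color"])
c=r.capture("scene");u=proj(c,[s["tcp_pos"]])[0].astype(int);print(u)
cv2.imwrite("pics/s2.png",cv2.resize(c["color"][max(u[1]-90,0):u[1]+60,u[0]-100:u[0]+100],None,fx=3.5,fy=3.5))
E
```

```text
[ 0.54209678 -0.04913158  0.15161612]
[303 198]
```

View pics/w2.png

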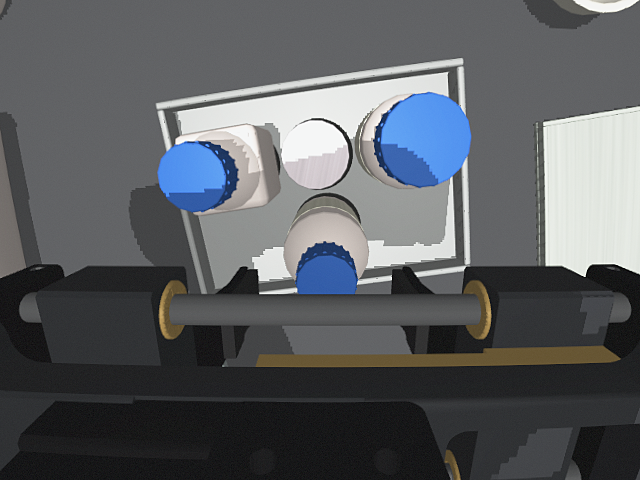

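View pics/s2.png

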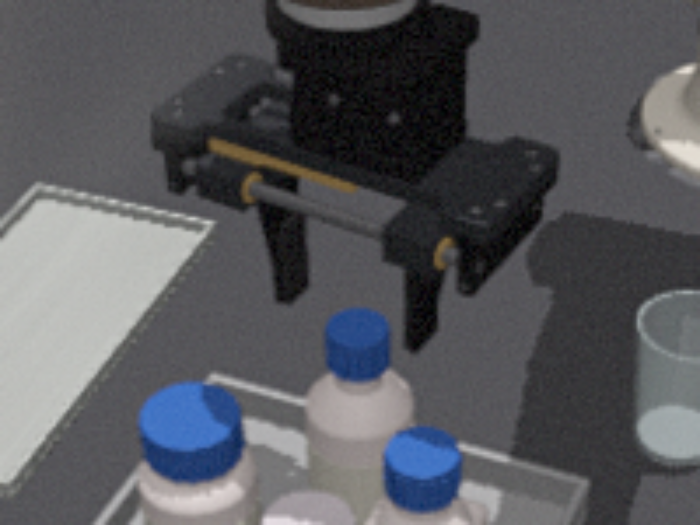

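The cap at (326,275) is centred between the fingers, which sit at about x 245–405. I go down 4 cm and close.

{"op": "move_arm", "data": {"series": [[[0,0,2,0,0,0,0.6],[0,0,2,0,0,0,0.6],[0,0,0,0,0,0,0.2],[0,0,0,0,0,0,0],[0,0,0,0,0,0,-0.5],[0,0,0,0,0,0,-0.5],[0,0,0,0,0,0,-0.5],[0,0,0,0,0,0,-0.5]]]}}

```text
time_s: 4.82
tcp_pos: [0.5438, -0.05, 0.1131]
ee_rot: [[0.0, -1.0, 0.001], [-1.0, -0.0, 0.0], [-0.0, -0.001, -1.0]]
wrist_force: [-0.5, 1.7, 3.8]
gripper_width: 0.383
```

Opening 0.383 is 33 mm, so the cap is held (grasp TCP 0.544, −0.050, 0.113). I lift it 13 cm.

{"op": "move_arm", "data": {"series": [[[0,0,-1,0,0,0,-0.5],[0,0,-2,0,0,0,-0.5],[0,0,-2.5,0,0,0,-0.5],[0,0,-2.5,0,0,0,-0.5],[0,0,-2.5,0,0,0,-0.5],[0,0,-2.5,0,0,0,-0.5],[1.3,0.5,0,0,0,0,-0.5],[2.6,1,0,0,0,0,-0.5],[3,1.2,0,0,0,0,-0.5],[3,1.2,0,0,0,0,-0.5],[3,1.2,0,0,0,0,-0.5],[3,1.2,0,0,0,0,-0.5]]]}}

```text
time_s: 6.32
tcp_pos: [0.4785, -0.2103, 0.2408]
ee_rot: [[-0.001, -1.0, -0.003], [-1.0, 0.001, 0.001], [-0.001, 0.003, -1.0]]
wrist_force: [0.3, 0.6, -0.7]
gripper_width: 0.379
```

{"op": "move_arm", "data": {"series": [[[3,1.2,0,0,0,0,-0.5],[3,1.2,0,0,0,0,-0.5],[3,1.2,0,0,0,0,-0.5],[3,0.9,0,0,0,0,-0.5],[1.5,0.5,0,0,0,0,-0.5],[0,0,0,0,0,0,-0.5],[0,0,0,0,0,0,-0.5]]]}}

```text
time_s: 7.2
tcp_pos: [0.4302, -0.3436, 0.242]
ee_rot: [[0.0, -1.0, -0.001], [-1.0, -0.0, 0.001], [-0.001, 0.001, -1.0]]
wrist_force: [-0.5, 0.0, -1.3]
gripper_width: 0.381
```

```bash
python3 - <<'E'
from station import r
from h import *
c=r.capture("scene")
cv2.imwrite("pics/s3.png",c["color"][0:400,50:450])
E
```

```text
(no output)
```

View pics/s3.png

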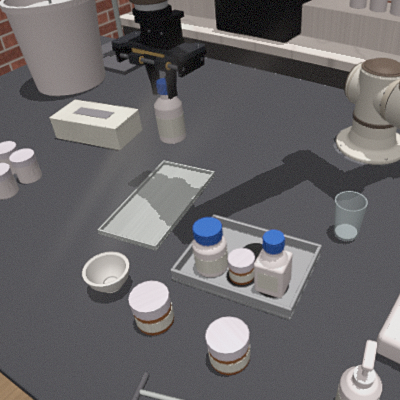

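The tall bottle hangs upright at (170,120) in this crop. I shift it 1.2 cm further and lower it.

{"op": "move_arm", "data": {"series": [[[1.2,0,1,0,0,0,-0.5],[0,0,3,0,0,0,-0.5],[0,0,3,0,0,0,-0.5],[0,0,3,0,0,0,-0.5],[0,0,2,0,0,0,-0.5],[0,0,0.6,0,0,0,-0.5],[0,0,0,0,0,0,-0.5],[0,0,0,0,0,0,-0.5]]]}}

```text
time_s: 8.25
tcp_pos: [0.4312, -0.3565, 0.1175]
ee_rot: [[0.0, -1.0, 0.002], [-1.0, -0.0, -0.001], [0.001, -0.002, -1.0]]
wrist_force: [0.4, 0.5, -1.5]
gripper_width: 0.382
```

{"op": "move_arm", "data": {"series": [[[0,0,0.3,0,0,0,-0.5],[0,0,0.25,0,0,0,-0.5],[0,0,0.1,0,0,0,-0.5],[0,0,0,0,0,0,-0.5]]]}}

```text
time_s: 8.75
tcp_pos: [0.4308, -0.3563, 0.1112]
ee_rot: [[0.0, -1.0, 0.001], [-1.0, -0.0, -0.001], [0.001, -0.001, -1.0]]
wrist_force: [-2.0, 0.9, 5.2]
gripper_width: 0.38
```

Contact at +5 N. I release, rise, and travel to above the square bottle.

{"op": "move_arm", "data": {"series": [[[0,0,0,0,0,0,0.4],[0,0,0,0,0,0,0.4],[0,0,0,0,0,0,0.4],[0,0,-2,0,0,0,0.4],[0,0,-3,0,0,0,0.4],[0,0,-3,0,0,0,0.4],[0,0,-2,0,0,0,0.4],[-4.2,-1.8,0,0,0,0,0.4],[-4.2,-1.8,0,0,0,0,0.4],[-4.2,-1.8,0,0,0,0,0.4],[-4.2,-1.8,0,0,0,0,0.4],[-4.2,-1.8,0,0,0,0,0.4]]]}}

```text
time_s: 10.25
tcp_pos: [0.521, -0.1447, 0.2099]
ee_rot: [[-0.0, -1.0, 0.0], [-1.0, 0.0, -0.0], [0.0, -0.0, -1.0]]
wrist_force: [1.8, 0.3, -0.3]
gripper_width: 0.699
```

{"op": "move_arm", "data": {"series": [[[-4.2,-1.8,0,0,0,0,0.4],[-4.2,-1.8,0,0,0,0,0.4],[-4.2,-1.8,0,0,0,0,0.4],[-4.2,-1.8,0,0,0,0,0.4],[0,0,0,0,0,0,0.4],[0,0,0,0,0,0,0.4]]]}}

```text
time_s: 11.0
tcp_pos: [0.5922, 0.0218, 0.2096]
ee_rot: [[0.0, -1.0, -0.001], [-1.0, -0.0, -0.0], [0.0, 0.001, -1.0]]
wrist_force: [0.1, -1.1, 0.1]
gripper_width: 0.701
```

```bash
python3 - <<'E'
from station import r
from h import *
s=r.sense();print(s["tcp_pos"]);c=wristcam(r.capture("wrist"),s)
cv2.imwrite("pics/w3.png",c["color"])
c=r.capture("scene")
cv2.imwrite("pics/s4.png",c["color"][50:400,50:450])
E
```

```text
[0.5922028  0.02179806 0.20959796]
```

View pics/w3.png

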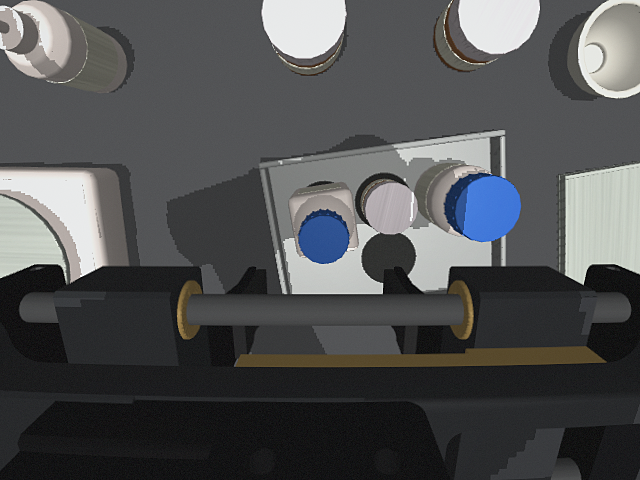

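View pics/s4.png

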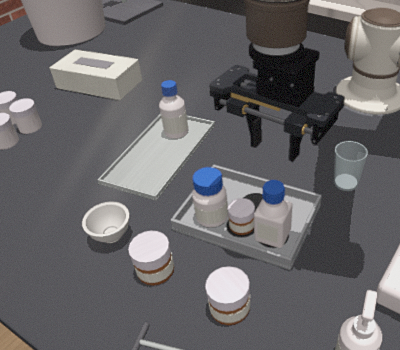

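The tall bottle stands in the side tray at (172,115) in the scene crop. The square cap at (324,237) in the wrist view is centred between the fingers, so I go down on it.

{"op": "move_arm", "data": {"series": [[[0,-0.7,2,0,0,0,0.4],[0,0,3,0,0,0,0.4],[0,0,3,0,0,0,0.4],[0,0,2,0,0,0,0.4],[0,0,0.8,0,0,0,0.4],[0,0,0,0,0,0,0.4],[0,0,0,0,0,0,-0.5],[0,0,0,0,0,0,-0.5],[0,0,0,0,0,0,-0.5],[0,0,0,0,0,0,-0.5]]]}}

```text
time_s: 12.35
tcp_pos: [0.5998, 0.0221, 0.1026]
ee_rot: [[0.0, -1.0, 0.001], [-1.0, -0.0, 0.0], [-0.0, -0.001, -1.0]]
wrist_force: [-0.3, 0.4, 2.4]
gripper_width: 0.431
```

{"op": "move_arm", "data": {"series": [[[0,0,-1,0,0,0,-0.5],[0,0,-2,0,0,0,-0.5],[0,0,-3,0,0,0,-0.5],[0,0,-3,0,0,0,-0.5],[0,0,-3,0,0,0,-0.5],[0,0,-3,0,0,0,-0.5],[1.5,0.4,0,0,0,0,-0.5],[3,0.8,0,0,0,0,-0.5],[3.2,0.8,0,0,0,0,-0.5],[3.2,0.8,0,0,0,0,-0.5],[3.2,0.8,0,0,0,0,-0.5],[3.2,0.8,0,0,0,0,-0.5]]]}}

```text
time_s: 13.85
tcp_pos: [0.5535, -0.1526, 0.25]
ee_rot: [[-0.001, -1.0, -0.004], [-1.0, 0.001, 0.001], [-0.001, 0.004, -1.0]]
wrist_force: [0.5, -0.3, -2.6]
gripper_width: 0.429
```

{"op": "move_arm", "data": {"series": [[[3.2,0.8,0,0,0,0,-0.5],[3.2,0.8,0,0,0,0,-0.5],[3.2,0.8,0,0,0,0,-0.5],[3.2,0.8,0,0,0,0,-0.5],[3.2,0.8,0,0,0,0,-0.5],[2,0.5,0,0,0,0,-0.5],[0,0,0,0,0,0,-0.5],[0,0,0,0,0,0,-0.5]]]}}

```text
time_s: 14.85
tcp_pos: [0.5102, -0.3306, 0.2515]
ee_rot: [[-0.0, -1.0, -0.001], [-1.0, 0.0, 0.001], [-0.001, 0.001, -1.0]]
wrist_force: [0.3, 0.0, -2.8]
gripper_width: 0.429
```

{"op": "move_arm", "data": {"series": [[[1.1,0,1.5,0,0,0,-0.5],[0,0,3,0,0,0,-0.5],[0,0,3,0,0,0,-0.5],[0,0,3,0,0,0,-0.5],[0,0,2.5,0,0,0,-0.5],[0,0,1.2,0,0,0,-0.5],[0,0,0.5,0,0,0,-0.5],[0,0,0.3,0,0,0,-0.5],[0,0,0.15,0,0,0,-0.5],[0,0,0,0,0,0,-0.5]]]}}

```text
time_s: 16.1
tcp_pos: [0.5108, -0.3422, 0.1011]
ee_rot: [[-0.0, -1.0, 0.001], [-1.0, 0.0, -0.0], [0.0, -0.001, -1.0]]
wrist_force: [0.2, -0.7, -2.9]
gripper_width: 0.426
```

{"op": "move_arm", "data": {"series": [[[0,0,0.12,0,0,0,-0.5],[0,0,0.08,0,0,0,-0.5],[0,0,0,0,0,0,-0.5]]]}}

```text
time_s: 16.48
tcp_pos: [0.5111, -0.3424, 0.1006]
ee_rot: [[0.001, -1.0, 0.002], [-1.0, -0.001, -0.001], [0.001, -0.002, -1.0]]
wrist_force: [-1.1, 1.8, 6.4]
gripper_width: 0.428
```

Contact. I release and go to above the wide bottle at (0.618, −0.107).

{"op": "move_arm", "data": {"series": [[[0,0,0,0,0,0,0.6],[0,0,0,0,0,0,0.6],[0,0,0,0,0,0,0.6],[0,0,-2,0,0,0,0.6],[0,0,-3,0,0,0,0.6],[0,0,-3,0,0,0,0.6],[0,0,-3,0,0,0,0.6],[-4,-1.8,0,0,0,0,0.6],[-4,-1.8,0,0,0,0,0.6],[-4,-1.8,0,0,0,0,0.6],[-4,-1.8,0,0,0,0,0.6],[-4,-1.8,0,0,0,0,0.6]]]}}

```text
time_s: 17.98
tcp_pos: [0.601, -0.1408, 0.2084]
ee_rot: [[-0.0, -1.0, -0.0], [-1.0, 0.0, -0.0], [0.0, 0.0, -1.0]]
wrist_force: [-0.2, -0.2, 0.4]
gripper_width: 0.797
```

{"op": "move_arm", "data": {"series": [[[-3.5,-1.7,0,0,0,0,0.6],[0,0,0,0,0,0,0.6],[0,0,0,0,0,0,0.6]]]}}

```text
time_s: 18.35
tcp_pos: [0.6173, -0.1073, 0.2082]
ee_rot: [[0.0, -1.0, -0.001], [-1.0, -0.0, -0.0], [0.0, 0.001, -1.0]]
wrist_force: [-0.4, 0.1, -0.5]
gripper_width: 0.799
```

```bash
python3 - <<'E'
from station import r
from h import *
s=r.sense();print(s["tcp_pos"]);c=wristcam(r.capture("wrist"),s)
print([(p.round(0),a) for p,a in blue(c)])
cv2.imwrite("pics/w4.png",c["color"])
c=r.capture("scene")
cv2.imwrite("pics/s5.png",c["color"][50:400,50:450])
E
```

```text
[ 0.61727493 -0.10725724  0.20823755]
[(array([325., 237.]), np.int32(3546))]
```

View pics/w4.png

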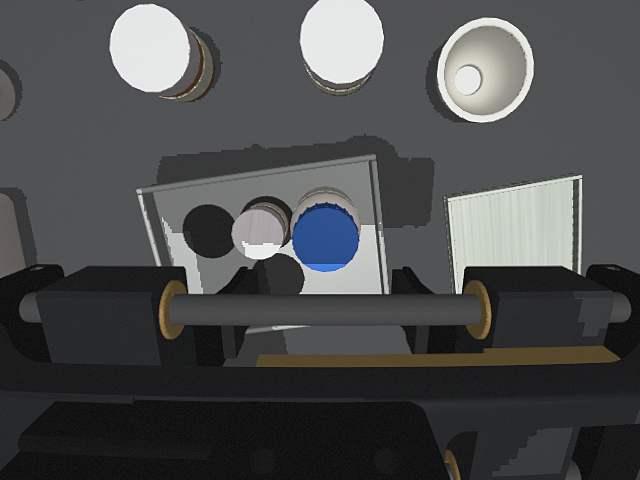

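View pics/s5.png

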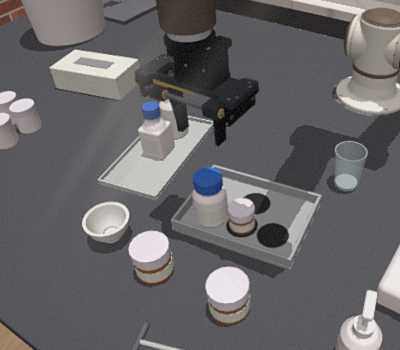

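The wide cap at (325,237) is centred, and the square bottle stands in the side tray. I go down 12.3 cm.

{"op": "move_arm", "data": {"series": [[[0,-0.1,2,0,0,0,0.6],[0,0,3,0,0,0,0.6],[0,0,3,0,0,0,0.6],[0,0,2.5,0,0,0,0.6],[0,0,1.8,0,0,0,0.6],[0,0,0,0,0,0,0.6],[0,0,0,0,0,0,-0.2],[0,0,0,0,0,0,-0.2],[0,0,0,0,0,0,-0.2],[0,0,0,0,0,0,-0.2]]]}}

```text
time_s: 19.7
tcp_pos: [0.6192, -0.1073, 0.0867]
ee_rot: [[0.0, -1.0, 0.002], [-1.0, -0.0, -0.0], [0.0, -0.002, -1.0]]
wrist_force: [0.1, -0.8, 3.3]
gripper_width: 0.613
```

{"op": "move_arm", "data": {"series": [[[0,0,-1,0,0,0,-0.2],[0,0,-2,0,0,0,-0.2],[0,0,-3,0,0,0,-0.2],[0,0,-3,0,0,0,-0.2],[0,0,-2,0,0,0,-0.2],[1.5,0.2,0,0,0,0,-0.2],[3,0.4,0,0,0,0,-0.2],[3.2,0.4,0,0,0,0,-0.2],[3.2,0.4,0,0,0,0,-0.2],[3.2,0.4,0,0,0,0,-0.2],[3.2,0.4,0,0,0,0,-0.2],[2.5,0.3,0,0,0,0,-0.2]]]}}

```text
time_s: 21.2
tcp_pos: [0.5918, -0.3068, 0.1934]
ee_rot: [[-0.002, -1.0, -0.003], [-1.0, 0.002, 0.002], [-0.002, 0.003, -1.0]]
wrist_force: [0.5, 0.2, -2.6]
gripper_width: 0.615
```

{"op": "move_arm", "data": {"series": [[[2.1,0.1,0,0,0,0,-0.2],[0,0,0,0,0,0,-0.2],[0,0,0,0,0,0,-0.2],[0,0,2,0,0,0,-0.2],[0,0,3,0,0,0,-0.2],[0,0,3,0,0,0,-0.2],[0,0,2,0,0,0,-0.2],[0,0,0,0,0,0,-0.2],[0,0,0,0,0,0,-0.2]]]}}

```text
time_s: 22.32
tcp_pos: [0.5935, -0.3259, 0.0968]
ee_rot: [[0.001, -1.0, 0.002], [-1.0, -0.001, -0.001], [0.001, -0.002, -1.0]]
wrist_force: [-0.4, -0.1, -1.0]
gripper_width: 0.614
```

Target is 0.0847, so 1.2 cm more.

{"op": "move_arm", "data": {"series": [[[0,0,0.6,0,0,0,-0.2],[0,0,0.35,0,0,0,-0.2],[0,0,0.2,0,0,0,-0.2],[0,0,0.1,0,0,0,-0.2],[0,0,0,0,0,0,-0.2]]]}}

```text
time_s: 22.95
tcp_pos: [0.5926, -0.3262, 0.0848]
ee_rot: [[0.0, -1.0, 0.001], [-1.0, -0.0, -0.001], [0.001, -0.001, -1.0]]
wrist_force: [-2.7, 1.8, 5.8]
gripper_width: 0.612
```

{"op": "move_arm", "data": {"series": [[[0,0,0,0,0,0,0.6],[0,0,0,0,0,0,0.6],[0,0,0,0,0,0,0.6],[0,0,-2,0,0,0,0.6],[0,0,-3,0,0,0,0.6],[0,0,-3,0,0,0,0.6],[0,0,-3,0,0,0,0.6],[-4,-0.2,0,0,0,0,0.6],[-4,-0.2,0,0,0,0,0.6],[-4,-0.2,0,0,0,0,0.6],[-4,-0.2,0,0,0,0,0.6],[-4,-0.2,0,0,0,0,0.6]]]}}

```text
time_s: 24.45
tcp_pos: [0.6025, -0.1248, 0.193]
ee_rot: [[-0.0, -1.0, 0.0], [-1.0, 0.0, -0.0], [0.0, -0.0, -1.0]]
wrist_force: [0.8, -0.3, -0.2]
gripper_width: 0.801
```

{"op": "move_arm", "data": {"series": [[[-4,-0.2,0,0,0,0,0.6],[-4,-0.2,0,0,0,0,0.6],[0,0,0,0,0,0,0.6],[0,0,0,0,0,0,0.6]]]}}

```text
time_s: 24.95
tcp_pos: [0.6065, -0.0463, 0.1929]
ee_rot: [[0.0, -1.0, -0.0], [-1.0, -0.0, -0.0], [0.0, 0.0, -1.0]]
wrist_force: [0.0, -0.7, -0.5]
gripper_width: 0.802
```

```bash
python3 - <<'E'
from station import r
from h import *
s=r.sense();print(s["tcp_pos"]);c=wristcam(r.capture("wrist"),s)
cv2.imwrite("pics/w5.png",c["color"])
c=r.capture("scene")
cv2.imwrite("pics/s6.png",c["color"][50:400,50:450])
c=r.capture("top")
R=np.array([[np.cos(.1793),-np.sin(.1793)],[np.sin(.1793),np.cos(.1793)]])
for (ce,a),n in zip(blue(c),["?"]*9): print(ce,a,[(k,(R.T@(unproj(c,[ce],.004+CAP[k][1])[0][:2]-[.5098,-.3415])).round(3)) for k in CAP])
cv2.imwrite("pics/t3.png",cv2.resize(c["color"][185:365,255:545],None,fx=2.75,fy=2.75))
E
```

```text
[ 0.60648205 -0.04626967  0.19294019]
[490.88632873 231.79877112] 651 [('tall', array([0.08 , 0.012])), ('square', array([0.081, 0.009])), ('wide', array([0.083, 0.002]))]
[504.38068182 273.78977273] 352 [('tall', array([0.001, 0.005])), ('square', array([0.001, 0.002])), ('wide', array([ 0.001, -0.005]))]
[515.58361775 317.54948805] 293 [('tall', array([-0.081,  0.002])), ('square', array([-0.081, -0.001])), ('wide', array([-0.083, -0.007]))]
```

View pics/w5.png

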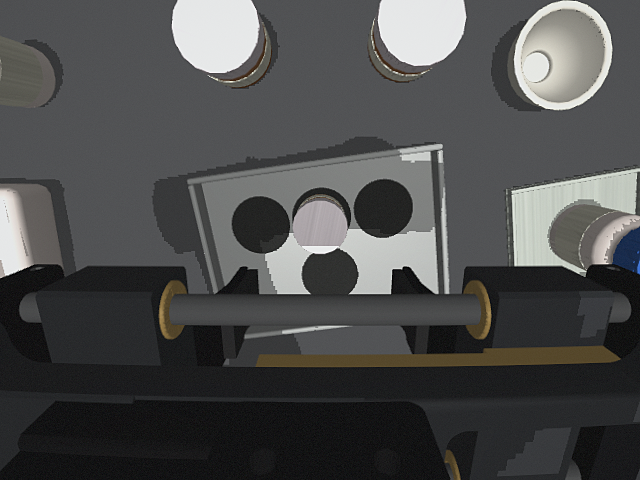

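View pics/s6.png

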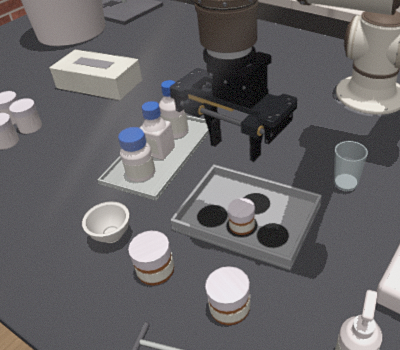

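View pics/t3.png

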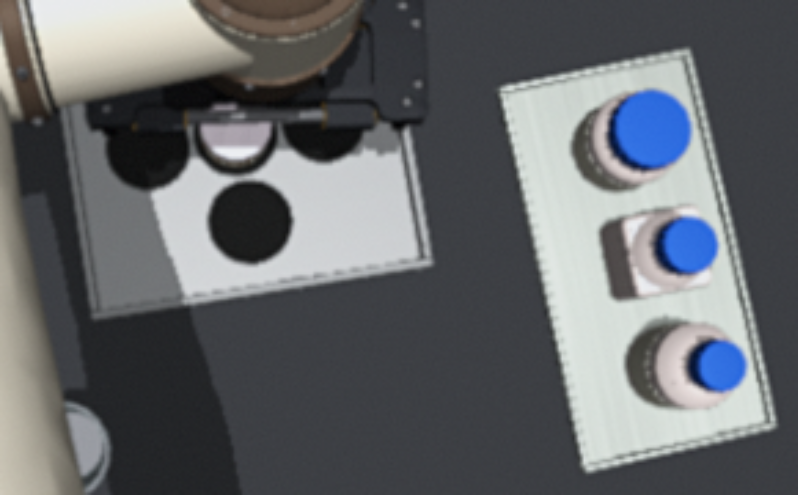

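All three bottles stand well inside the side tray. The jar is at (321,223) in the wrist view, about 3 mm to the tool's −x side. I shift over it and go down.

{"op": "move_arm", "data": {"series": [[[-0.35,-0.2,2,0,0,0,0.6],[0,0,3,0,0,0,0.6],[0,0,3,0,0,0,0.6],[0,0,3,0,0,0,0.6],[0,0,3,0,0,0,0.6],[0,0,1.5,0,0,0,0.6],[0,0,0.8,0,0,0,0.6],[0,0,0,0,0,0,0.6],[0,0,0,0,0,0,-0.2],[0,0,0,0,0,0,-0.2],[0,0,0,0,0,0,-0.2],[0,0,0,0,0,0,-0.2]]]}}

```text
time_s: 26.6
tcp_pos: [0.609, -0.0424, 0.0308]
ee_rot: [[0.0, -1.0, 0.001], [-1.0, -0.0, 0.0], [-0.0, -0.001, -1.0]]
wrist_force: [-0.3, -0.2, 3.2]
gripper_width: 0.576
```

{"op": "move_arm", "data": {"series": [[[0,0,-1,0,0,0,-0.2],[0,0,-2,0,0,0,-0.2],[0,0,-3,0,0,0,-0.2],[0,0,-3,0,0,0,-0.2],[0,0,-3,0,0,0,-0.2],[0,0,-2,0,0,0,-0.2],[-1.5,0.2,0,0,0,0,-0.2],[-3,0.4,0,0,0,0,-0.2],[-3.5,0.5,0,0,0,0,-0.2],[-3.5,0.5,0,0,0,0,-0.2],[-3.5,0.5,0,0,0,0,-0.2],[-3.5,0.5,0,0,0,0,-0.2]]]}}

```text
time_s: 28.1
tcp_pos: [0.5809, 0.144, 0.1683]
ee_rot: [[0.0, -1.0, -0.003], [-1.0, -0.0, -0.001], [0.001, 0.003, -1.0]]
wrist_force: [0.1, 0.3, -1.4]
gripper_width: 0.574
```

{"op": "move_arm", "data": {"series": [[[-3.5,0.5,0,0,0,0,-0.2],[-3.5,0.5,0,0,0,0,-0.2],[-3.5,0.5,0,0,0,0,-0.2],[-3.5,0.5,0,0,0,0,-0.2],[-3,0.4,0,0,0,0,-0.2],[-1.5,0.2,0,0,0,0,-0.2],[0,0,0,0,0,0,-0.2],[0,0,0,0,0,0,-0.2]]]}}

```text
time_s: 29.1
tcp_pos: [0.5563, 0.3265, 0.1696]
ee_rot: [[-0.001, -1.0, -0.001], [-1.0, 0.001, -0.001], [0.001, 0.001, -1.0]]
wrist_force: [-0.4, 0.2, -2.2]
gripper_width: 0.578
```

```bash
python3 - <<'E'
from station import r
from h import *
s=r.sense();print(s["tcp_pos"]);c=wristcam(r.capture("wrist"),s)
a=np.linspace(0,2*np.pi,60)
def draw(c,f):
    im=c["color"].copy()
    for p in proj(c,[(.558+.07*np.cos(t),.338+.07*np.sin(t),.078) for t in a]): cv2.circle(im,tuple(int(round(v)) for v in p),0,(0,0,255),-1)
    cv2.imwrite(f,im)
draw(c,"pics/w6.png"); draw(r.capture("scene"),"pics/s7.png")
E
```

```text
[0.5563238  0.32647973 0.1696434 ]
```

View pics/w6.png

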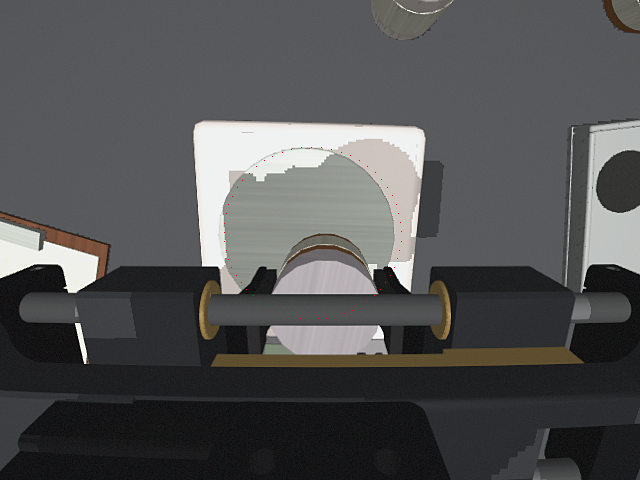

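View pics/s7.png

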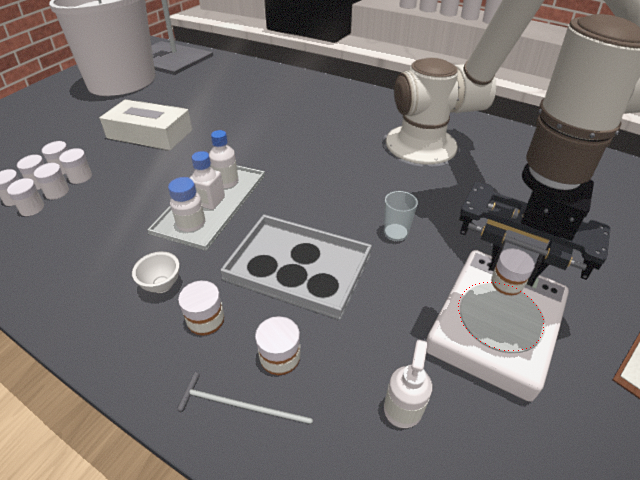

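```bash
python3 - <<'E'
import cv2,numpy as np
a=cv2.imread("pics/s7.png")[250:390,420:580]; b=cv2.imread("pics/w6.png")[130:270,200:430]
a=cv2.resize(a,None,fx=3.5,fy=3.5,interpolation=cv2.INTER_NEAREST);b=cv2.resize(b,None,fx=3.4,fy=3.4,interpolation=cv2.INTER_NEAREST)
cv2.imwrite("pics/z1.png",a);cv2.imwrite("pics/z2.png",b)
E
```

```text
(no output)
```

View pics/z1.png

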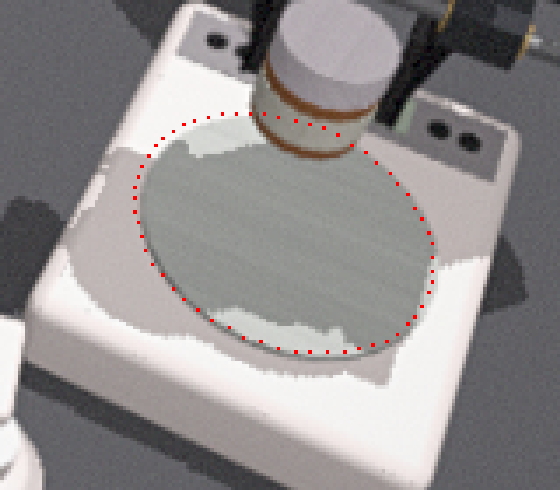

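View pics/z2.png

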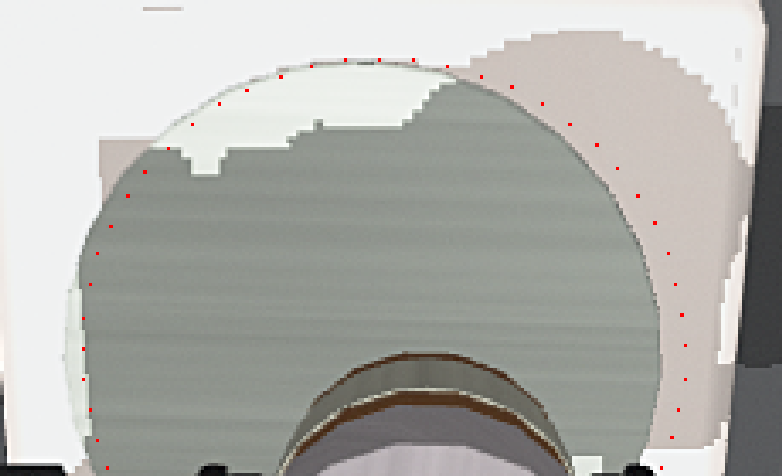

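Against the red model circle at (0.558, 0.338), the pan sits about 1 px to the right in the scene view and about 7 px to the left in the wrist view. I take the pan as (0.559, 0.340) and lower the jar there to TCP z ≈ 0.103.

{"op": "move_arm", "data": {"series": [[[-1.35,-0.25,1,0,0,0,-0.2],[0,0,2.5,0,0,0,-0.2],[0,0,1.8,0,0,0,-0.2],[0,0,0.6,0,0,0,-0.2],[0,0,0.3,0,0,0,-0.2],[0,0,0.2,0,0,0,-0.2],[0,0,0,0,0,0,-0.2]]]}}

```text
time_s: 30.08
tcp_pos: [0.5593, 0.3411, 0.1066]
ee_rot: [[-0.0, -1.0, 0.001], [-1.0, 0.0, 0.001], [-0.001, -0.001, -1.0]]
wrist_force: [-0.4, 0.2, -2.1]
gripper_width: 0.577
```

{"op": "move_arm", "data": {"series": [[[0,0,0.2,0,0,0,-0.2],[0,0,0.12,0,0,0,-0.2],[0,0,0.1,0,0,0,-0.2],[0,0,0,0,0,0,-0.2]]]}}

```text
time_s: 30.58
tcp_pos: [0.5591, 0.3409, 0.1028]
ee_rot: [[0.0, -1.0, 0.001], [-1.0, -0.0, 0.0], [-0.0, -0.001, -1.0]]
wrist_force: [-2.2, -1.5, 4.2]
gripper_width: 0.58
```

Contact. I release and rise, then check.

{"op": "move_arm", "data": {"series": [[[0,0,0,0,0,0,0.6],[0,0,0,0,0,0,0.6],[0,0,0,0,0,0,0.6],[0,0,-2,0,0,0,0.6],[0,0,-3,0,0,0,0.6],[0,0,-3,0,0,0,0.6],[0,0,-2,0,0,0,0.6],[4,-0.2,0,0,0,0,0.6],[5,-0.25,0,0,0,0,0.6],[5,-0.25,0,0,0,0,0.6],[5,-0.25,0,0,0,0,0.6],[5,-0.25,0,0,0,0,0.6]]]}}

```text
time_s: 32.08
tcp_pos: [0.571, 0.0994, 0.2018]
ee_rot: [[0.0, -1.0, 0.0], [-1.0, -0.0, 0.0], [-0.0, -0.0, -1.0]]
wrist_force: [1.1, -0.2, 0.1]
gripper_width: 0.798
```

```bash
python3 - <<'E'
from station import r
from h import *
c=r.capture("scene"); d=r.capture("top")
a=np.linspace(0,2*np.pi,60)
def draw(c):
    im=c["color"].copy()
    for p in proj(c,[(.559+.07*np.cos(t),.340+.07*np.sin(t),.078) for t in a]+[(.559+.0255*np.cos(t),.340+.0255*np.sin(t),.130) for t in a]): cv2.circle(im,tuple(int(round(v)) for v in p),0,(0,0,255),-1)
    return im
s=cv2.resize(draw(c)[250:390,420:580],(440,385),interpolation=cv2.INTER_NEAREST)
t=cv2.resize(draw(d)[200:340,90:220],(357,385),interpolation=cv2.INTER_NEAREST)
cv2.imwrite("pics/b1.png",np.hstack([s,t]))
E
```

```text
(no output)
```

View pics/b1.png

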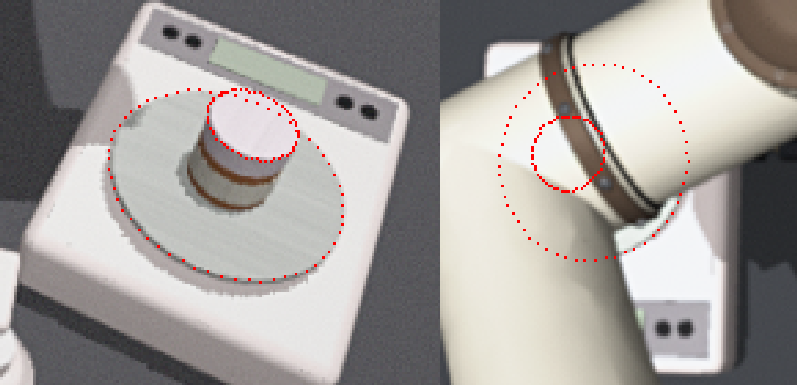

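The jar's lid and the pan both match their model circles, so it is centred. Now back to the wide bottle at (0.593, −0.326).

{"op": "move_arm", "data": {"series": [[[4.7,-0.2,0,0,0,0,0.6],[4.7,-0.2,0,0,0,0,0.6],[4.7,-0.2,0,0,0,0,0.6],[4.7,-0.2,0,0,0,0,0.6],[4.7,-0.2,0,0,0,0,0.6],[4.7,-0.2,0,0,0,0,0.6],[4.7,-0.2,0,0,0,0,0.6],[4.7,-0.2,0,0,0,0,0.6],[2,-0.2,0,0,0,0,0.6],[0,0,0,0,0,0,0.6],[0,0,0,0,0,0,0.6]]]}}

```text
time_s: 33.55
tcp_pos: [0.5892, -0.294, 0.2017]
ee_rot: [[0.001, -1.0, -0.0], [-1.0, -0.001, 0.0], [-0.0, 0.0, -1.0]]
wrist_force: [0.4, -0.1, -0.4]
gripper_width: 0.801
```

```bash
python3 - <<'E'
from station import r
from h import *
s=r.sense();print(s["tcp_pos"]);c=wristcam(r.capture("wrist"),s)
print([(p.round(0),a) for p,a in blue(c)])
cv2.imwrite("pics/w7.png",c["color"])
E
```

```text
[ 0.58916717 -0.29399489  0.20173782]
[(array([365., 237.]), np.int32(3726)), (array([382., 340.]), np.int32(1302))]
```

View pics/w7.png

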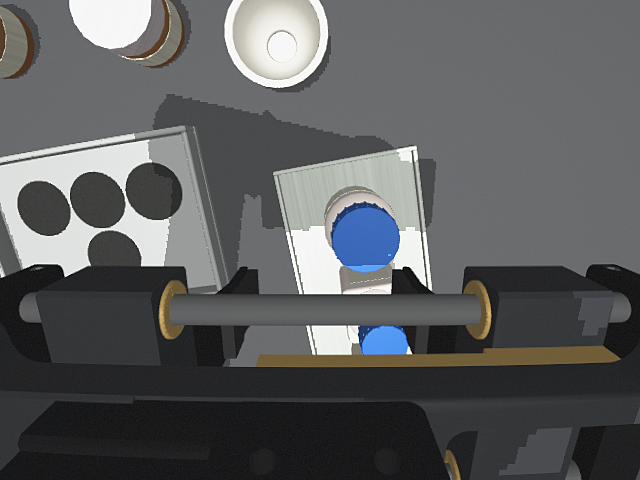

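The wide cap is at (365,237), consistent with the 3.2 cm still to go.

{"op": "move_arm", "data": {"series": [[[3.2,-0.35,0,0,0,0,0.6],[0,0,2,0,0,0,0.6],[0,0,3,0,0,0,0.6],[0,0,3,0,0,0,0.6],[0,0,2.4,0,0,0,0.6],[0,0,1.2,0,0,0,0.6],[0,0,0,0,0,0,0.6],[0,0,0,0,0,0,-0.2],[0,0,0,0,0,0,-0.2],[0,0,0,0,0,0,-0.2],[0,0,0,0,0,0,-0.2]]]}}

```text
time_s: 34.98
tcp_pos: [0.5931, -0.3271, 0.087]
ee_rot: [[0.0, -1.0, 0.002], [-1.0, -0.0, -0.001], [0.001, -0.002, -1.0]]
wrist_force: [0.4, 2.2, 3.7]
gripper_width: 0.612
```

{"op": "move_arm", "data": {"series": [[[0,0,-1,0,0,0,-0.2],[0,0,-2,0,0,0,-0.2],[0,0,-3,0,0,0,-0.2],[0,0,-3,0,0,0,-0.2],[0,0,-2,0,0,0,-0.2],[-1.5,-0.2,0,0,0,0,-0.2],[-3,-0.4,0,0,0,0,-0.2],[-3.2,-0.4,0,0,0,0,-0.2],[-3.2,-0.4,0,0,0,0,-0.2],[-3.2,-0.4,0,0,0,0,-0.2],[-3.2,-0.4,0,0,0,0,-0.2],[-2.5,-0.3,0,0,0,0,-0.2]]]}}

```text
time_s: 36.48
tcp_pos: [0.6165, -0.1268, 0.194]
ee_rot: [[0.001, -1.0, -0.003], [-1.0, -0.001, 0.001], [-0.001, 0.003, -1.0]]
wrist_force: [-0.4, -0.1, -1.2]
gripper_width: 0.615
```

{"op": "move_arm", "data": {"series": [[[-2.1,-0.1,0,0,0,0,-0.2],[0,0,0,0,0,0,-0.2],[0,0,0,0,0,0,-0.2],[0,0,2,0,0,0,-0.2],[0,0,3,0,0,0,-0.2],[0,0,3,0,0,0,-0.2],[0,0,2,0,0,0,-0.2],[0,0,0,0,0,0,-0.2],[0,0,0,0,0,0,-0.2]]]}}

```text
time_s: 37.6
tcp_pos: [0.6193, -0.1087, 0.0968]
ee_rot: [[-0.001, -1.0, 0.002], [-1.0, 0.001, -0.0], [0.0, -0.002, -1.0]]
wrist_force: [0.2, 0.5, -1.6]
gripper_width: 0.613
```

{"op": "move_arm", "data": {"series": [[[-0.1,0,0.4,0,0,0,-0.2],[0,0,0.2,0,0,0,-0.2],[0,0,0.15,0,0,0,-0.2],[0,0,0.1,0,0,0,-0.2],[0,0,0,0,0,0,-0.2]]]}}

```text
time_s: 38.22
tcp_pos: [0.619, -0.107, 0.089]
ee_rot: [[0.001, -1.0, 0.001], [-1.0, -0.001, -0.0], [0.0, -0.001, -1.0]]
wrist_force: [-2.1, 1.3, 6.1]
gripper_width: 0.616
```

{"op": "move_arm", "data": {"series": [[[0,0,0,0,0,0,0.5],[0,0,0,0,0,0,0.5],[0,0,0,0,0,0,0.5],[0,0,-2,0,0,0,0.5],[0,0,-3,0,0,0,0.5],[0,0,-3,0,0,0,0.5],[0,0,-4,0,0,0,0.5],[4,1.8,0,0,0,0,0.4],[4,1.8,0,0,0,0,0.4],[4,1.8,0,0,0,0,0.4],[4,1.8,0,0,0,0,0.4],[4,1.8,0,0,0,0,0.4]]]}}

```text
time_s: 39.72
tcp_pos: [0.5278, -0.3084, 0.2072]
ee_rot: [[0.0, -1.0, -0.0], [-1.0, -0.0, -0.0], [0.0, 0.0, -1.0]]
wrist_force: [0.2, -0.9, 0.9]
gripper_width: 0.699
```

{"op": "move_arm", "data": {"series": [[[3.5,1.8,0,0,0,0,0.4],[0,0,0,0,0,0,0.4],[0,0,0,0,0,0,0.4]]]}}

```text
time_s: 40.1
tcp_pos: [0.5105, -0.342, 0.2071]
ee_rot: [[-0.0, -1.0, -0.0], [-1.0, 0.0, 0.0], [-0.0, 0.0, -1.0]]
wrist_force: [0.3, 0.5, -0.1]
gripper_width: 0.704
```

```bash
python3 - <<'E'
from station import r
from h import *
s=r.sense();print(s["tcp_pos"]);c=wristcam(r.capture("wrist"),s)
print([(p.round(0),a) for p,a in blue(c)])
cv2.imwrite("pics/w8.png",c["color"])
E
```

```text
[ 0.51050908 -0.34199784  0.20714275]
[(array([ 31., 108.]), np.int32(4376)), (array([324., 246.]), np.int32(2130)), (array([342., 341.]), np.int32(1179))]
```

View pics/w8.png

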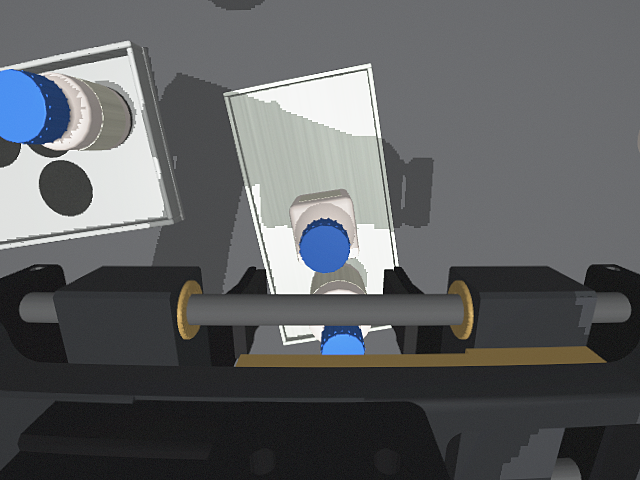

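The square cap at (324,246) is centred and the wide bottle is standing on its pad. I go down 10.6 cm.

{"op": "move_arm", "data": {"series": [[[0,0,2,0,0,0,0.4],[0,0,3,0,0,0,0.4],[0,0,3,0,0,0,0.4],[0,0,2,0,0,0,0.4],[0,0,0.6,0,0,0,0.4],[0,0,0,0,0,0,0.4],[0,0,0,0,0,0,-0.5],[0,0,0,0,0,0,-0.5],[0,0,0,0,0,0,-0.5],[0,0,0,0,0,0,-0.5]]]}}

```text
time_s: 41.4
tcp_pos: [0.5107, -0.3422, 0.1019]
ee_rot: [[-0.0, -1.0, 0.001], [-1.0, 0.0, -0.0], [0.0, -0.001, -1.0]]
wrist_force: [0.1, 0.8, 3.1]
gripper_width: 0.43
```

{"op": "move_arm", "data": {"series": [[[0,0,-1,0,0,0,-0.5],[0,0,-2,0,0,0,-0.5],[0,0,-3,0,0,0,-0.5],[0,0,-3,0,0,0,-0.5],[0,0,-3,0,0,0,-0.5],[0,0,-3,0,0,0,-0.5],[0,0,0,0,0,0,-0.5]]]}}

```text
time_s: 42.28
tcp_pos: [0.5115, -0.3427, 0.2541]
ee_rot: [[-0.0, -1.0, 0.005], [-1.0, 0.0, -0.002], [0.002, -0.005, -1.0]]
wrist_force: [-0.4, 0.0, -3.3]
gripper_width: 0.425
```

{"op": "move_arm", "data": {"series": [[[-1.5,-0.4,0,0,0,0,-0.5],[-3,-0.8,0,0,0,0,-0.5],[-3.2,-0.8,0,0,0,0,-0.5],[-3.2,-0.8,0,0,0,0,-0.5],[-3.2,-0.8,0,0,0,0,-0.5],[-3.2,-0.8,0,0,0,0,-0.5],[-3.2,-0.8,0,0,0,0,-0.5],[-3.2,-0.8,0,0,0,0,-0.5],[-3.2,-0.8,0,0,0,0,-0.5],[-3.2,-0.8,0,0,0,0,-0.5],[-3.2,-0.8,0,0,0,0,-0.5],[-2.1,-0.5,0,0,0,0,-0.5]]]}}

```text
time_s: 43.78
tcp_pos: [0.5987, 0.0139, 0.2493]
ee_rot: [[0.001, -1.0, -0.004], [-1.0, -0.001, -0.0], [0.0, 0.004, -1.0]]
wrist_force: [-0.2, 0.3, -2.5]
gripper_width: 0.427
```

{"op": "move_arm", "data": {"series": [[[0,0,0,0,0,0,-0.5],[0,0,0,0,0,0,-0.5]]]}}

```text
time_s: 44.02
tcp_pos: [0.599, 0.0116, 0.2507]
ee_rot: [[-0.0, -1.0, -0.002], [-1.0, 0.0, -0.0], [0.0, 0.002, -1.0]]
wrist_force: [-1.1, -0.8, -1.4]
gripper_width: 0.429
```

{"op": "move_arm", "data": {"series": [[[-1.05,-0.1,1,0,0,0,-0.5],[0,0,3,0,0,0,-0.5],[0,0,3,0,0,0,-0.5],[0,0,3,0,0,0,-0.5],[0,0,2.5,0,0,0,-0.5],[0,0,1.3,0,0,0,-0.5],[0,0,0,0,0,0,-0.5],[0,0,0,0,0,0,-0.5]]]}}

```text
time_s: 45.02
tcp_pos: [0.6014, 0.0225, 0.1145]
ee_rot: [[0.0, -1.0, 0.002], [-1.0, -0.0, 0.0], [-0.0, -0.002, -1.0]]
wrist_force: [0.8, 0.1, -2.7]
gripper_width: 0.427
```

{"op": "move_arm", "data": {"series": [[[0,0.1,0.5,0,0,0,-0.5],[0,0,0.3,0,0,0,-0.5],[0,0,0.2,0,0,0,-0.5],[0,0,0.1,0,0,0,-0.5],[0,0,0,0,0,0,-0.5]]]}}

```text
time_s: 45.65
tcp_pos: [0.6001, 0.0225, 0.104]
ee_rot: [[0.001, -1.0, 0.002], [-1.0, -0.001, -0.0], [0.0, -0.002, -1.0]]
wrist_force: [-2.8, 0.3, 5.6]
gripper_width: 0.428
```

Contact. I release and go to the tall bottle at (0.431, −0.356).

{"op": "move_arm", "data": {"series": [[[0,0,0,0,0,0,0.4],[0,0,0,0,0,0,0.4],[0,0,0,0,0,0,0.4],[0,0,-2,0,0,0,0.4],[0,0,-3,0,0,0,0.4],[0,0,-3,0,0,0,0.4],[0,0,-3,0,0,0,0.4],[4.2,1.9,0,0,0,0,0.4],[4.2,1.9,0,0,0,0,0.4],[4.2,1.9,0,0,0,0,0.4],[4.2,1.9,0,0,0,0,0.4],[4.2,1.9,0,0,0,0,0.4]]]}}

```text
time_s: 47.15
tcp_pos: [0.5038, -0.1889, 0.2123]
ee_rot: [[0.0, -1.0, 0.0], [-1.0, -0.0, -0.0], [0.0, -0.0, -1.0]]
wrist_force: [0.4, -0.1, 0.2]
gripper_width: 0.699
```

{"op": "move_arm", "data": {"series": [[[4.2,1.9,0,0,0,0,0.4],[4.2,1.9,0,0,0,0,0.4],[4.2,1.9,0,0,0,0,0.4],[4.2,1.9,0,0,0,0,0.4],[0,0,0,0,0,0,0.4],[0,0,0,0,0,0,0.4]]]}}

```text
time_s: 47.9
tcp_pos: [0.4284, -0.3555, 0.2121]
ee_rot: [[-0.001, -1.0, -0.0], [-1.0, 0.001, 0.0], [-0.0, 0.0, -1.0]]
wrist_force: [0.7, 0.2, 0.6]
gripper_width: 0.697
```

```bash
python3 - <<'E'
from station import r
from h import *
s=r.sense();print(s["tcp_pos"]);c=wristcam(r.capture("wrist"),s)
print([(p.round(0),a) for p,a in blue(c)])
cv2.imwrite("pics/w9.png",c["color"])
c=r.capture("scene")
cv2.imwrite("pics/s9.png",c["color"])
E
```

```text
[ 0.42840662 -0.35552844  0.21211113]
[(array([20., 18.]), np.int32(1553)), (array([325., 246.]), np.int32(1808))]
```

View pics/w9.png

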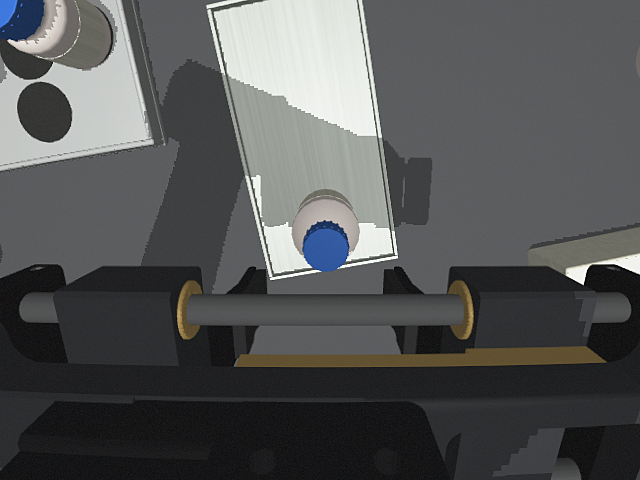

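View pics/s9.png

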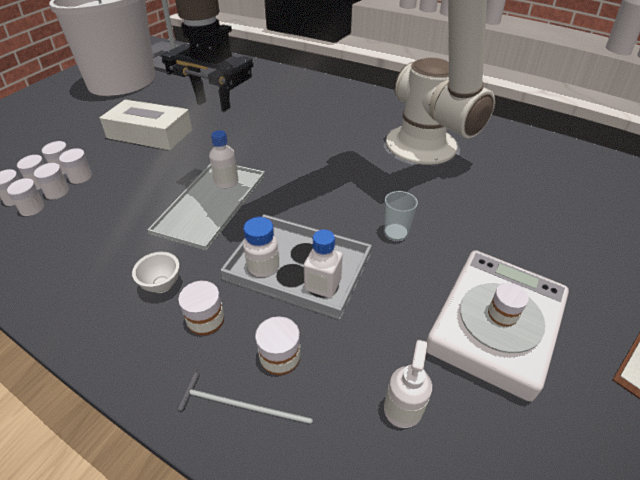

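The tall cap is centred at (325,246). The wide and square bottles are back on their pads and the jar is on the pan. I go down on the tall bottle with dy −0.25 and 9.9 cm of descent.

{"op": "move_arm", "data": {"series": [[[0,-0.25,2,0,0,0,0.4],[0,0,3,0,0,0,0.4],[0,0,3,0,0,0,0.4],[0,0,1.9,0,0,0,0.4],[0,0,0,0,0,0,0.4],[0,0,0,0,0,0,-0.5],[0,0,0,0,0,0,-0.5],[0,0,0,0,0,0,-0.5],[0,0,0,0,0,0,-0.5]]]}}

```text
time_s: 49.12
tcp_pos: [0.4313, -0.3559, 0.114]
ee_rot: [[0.0, -1.0, 0.001], [-1.0, -0.0, -0.001], [0.001, -0.001, -1.0]]
wrist_force: [-0.8, 0.4, 1.1]
gripper_width: 0.383
```

{"op": "move_arm", "data": {"series": [[[0,0,-1,0,0,0,-0.5],[0,0,-2,0,0,0,-0.5],[0,0,-3,0,0,0,-0.5],[0,0,-3,0,0,0,-0.5],[0,0,-2,0,0,0,-0.5],[0,0,-2,0,0,0,-0.5],[0,0,0,0,0,0,-0.5]]]}}

```text
time_s: 50.0
tcp_pos: [0.4316, -0.3559, 0.2451]
ee_rot: [[-0.0, -1.0, 0.004], [-1.0, 0.0, -0.002], [0.002, -0.004, -1.0]]
wrist_force: [0.1, -1.1, -3.3]
gripper_width: 0.384
```

{"op": "move_arm", "data": {"series": [[[-1.5,-0.5,0,0,0,0,-0.5],[-2.8,-1,0,0,0,0,-0.5],[-3,-1.1,0,0,0,0,-0.5],[-3,-1.1,0,0,0,0,-0.5],[-3,-1.1,0,0,0,0,-0.5],[-3,-1.1,0,0,0,0,-0.5],[-3,-1.1,0,0,0,0,-0.5],[-3,-1.1,0,0,0,0,-0.5],[-3,-1.1,0,0,0,0,-0.5],[-2.8,-1.1,0,0,0,0,-0.5],[-1.5,-0.6,0,0,0,0,-0.5],[0,0,0,0,0,0,-0.5]]]}}

```text
time_s: 51.5
tcp_pos: [0.5398, -0.0587, 0.2425]
ee_rot: [[0.002, -1.0, -0.002], [-1.0, -0.002, -0.0], [0.0, 0.002, -1.0]]
wrist_force: [0.6, 0.9, -1.5]
gripper_width: 0.382
```

{"op": "move_arm", "data": {"series": [[[0,0,0,0,0,0,-0.5],[0,0,0,0,0,0,-0.5]]]}}

```text
time_s: 51.75
tcp_pos: [0.5396, -0.0604, 0.2433]
ee_rot: [[-0.001, -1.0, -0.0], [-1.0, 0.001, -0.0], [0.0, 0.0, -1.0]]
wrist_force: [-0.7, -0.1, -2.1]
gripper_width: 0.383
```

{"op": "move_arm", "data": {"series": [[[-1.05,-0.3,1,0,0,0,-0.5],[0,0,2.5,0,0,0,-0.5],[0,0,3,0,0,0,-0.5],[0,0,3,0,0,0,-0.5],[0,0,2,0,0,0,-0.5],[0,0,0,0,0,0,-0.5],[0,0,0,0,0,0,-0.5]]]}}

```text
time_s: 52.62
tcp_pos: [0.5437, -0.049, 0.129]
ee_rot: [[0.0, -1.0, 0.001], [-1.0, -0.0, -0.0], [0.0, -0.001, -1.0]]
wrist_force: [-0.3, 0.1, -2.7]
gripper_width: 0.383
```

{"op": "move_arm", "data": {"series": [[[0.05,0,0.6,0,0,0,-0.5],[0,0,0.4,0,0,0,-0.5],[0,0,0.2,0,0,0,-0.5],[0,0,0.1,0,0,0,-0.5],[0,0,0.05,0,0,0,-0.5],[0,0,0,0,0,0,-0.5]]]}}

```text
time_s: 53.38
tcp_pos: [0.5435, -0.0497, 0.116]
ee_rot: [[0.0, -1.0, 0.001], [-1.0, -0.0, -0.0], [0.0, -0.001, -1.0]]
wrist_force: [-2.1, -0.3, 5.1]
gripper_width: 0.384
```

Contact. I release, rise and pull clear to the right.

{"op": "move_arm", "data": {"series": [[[0,0,0,0,0,0,0.4],[0,0,0,0,0,0,0.4],[0,0,0,0,0,0,0.4],[0,0,-2,0,0,0,0.4],[0,0,-4,0,0,0,0.4],[0,0,-4,0,0,0,0.4],[0,0,-4,0,0,0,0.4],[5,2,0,0,0,0,0.4],[5,2,0,0,0,0,0.4],[5,2,0,0,0,0,0.4],[5,2,0,0,0,0,0.4],[5,2,0,0,0,0,0.4]]]}}

```text
time_s: 54.88
tcp_pos: [0.4422, -0.301, 0.2548]
ee_rot: [[0.0, -1.0, 0.0], [-1.0, -0.0, -0.0], [0.0, -0.0, -1.0]]
wrist_force: [0.7, 0.0, 0.7]
gripper_width: 0.699
```

{"op": "move_arm", "data": {"series": [[[4,0,0,0,0,0,0.4],[0,0,0,0,0,0,0.4],[0,0,0,0,0,0,0.4]]]}}

```text
time_s: 55.25
tcp_pos: [0.4428, -0.3393, 0.2544]
ee_rot: [[-0.0, -1.0, -0.001], [-1.0, 0.0, 0.001], [-0.001, 0.001, -1.0]]
wrist_force: [0.7, -0.3, 0.3]
gripper_width: 0.699
```

```bash
python3 - <<'E'
from station import r
from h import *
s=r.sense();print(s["tcp_pos"],s["time_s"])
c=r.capture("top")
old={"wide":(375.98,219.8),"square":(306.36,230.2),"tall":(346.85,259.55)}
for ce,a in blue(c):
    k=min(old,key=lambda k:np.linalg.norm(ce-old[k])); z=.006+CAP[k][1]
    print(k,ce.round(1),a,"moved mm",((unproj(c,[ce],z)-unproj(c,[old[k]],z))[0]*1e3).round(1))
a=np.linspace(0,2*np.pi,60)
im=c["color"].copy()
im=cv2.resize(im[190:360,95:415],None,fx=2.5,fy=2.5,interpolation=cv2.INTER_CUBIC)
cv2.imwrite("pics/t9.png",im)
cv2.imwrite("pics/t9b.png",cv2.resize(c["color"][210:310,100:200],None,fx=6,fy=6,interpolation=cv2.INTER_CUBIC))
cv2.imwrite("pics/s10.png",r.capture("scene")["color"])
# bystander difference
E
```

```text
[ 0.44284008 -0.33934515  0.25441676] 55.25
wide [375.2 220.6] 641 moved mm [-1.4  1.5  0. ]
square [306.3 230.4] 328 moved mm [-0.4  0.2  0. ]
tall [346.8 260.5] 264 moved mm [-1.6  0.1  0. ]
```

View pics/t9.png

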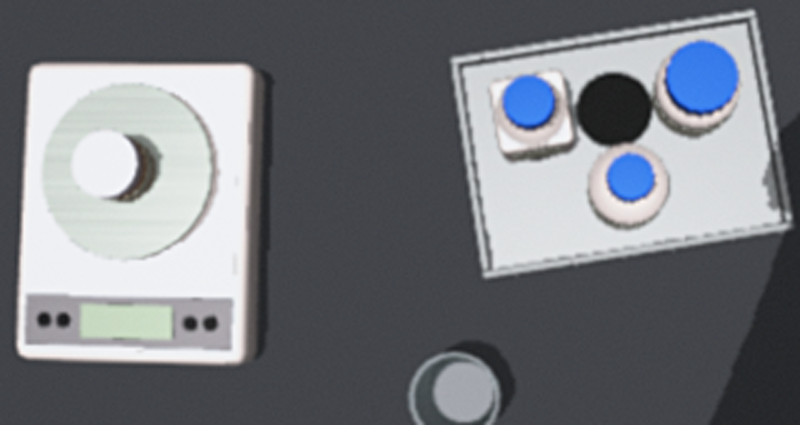

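View pics/t9b.png

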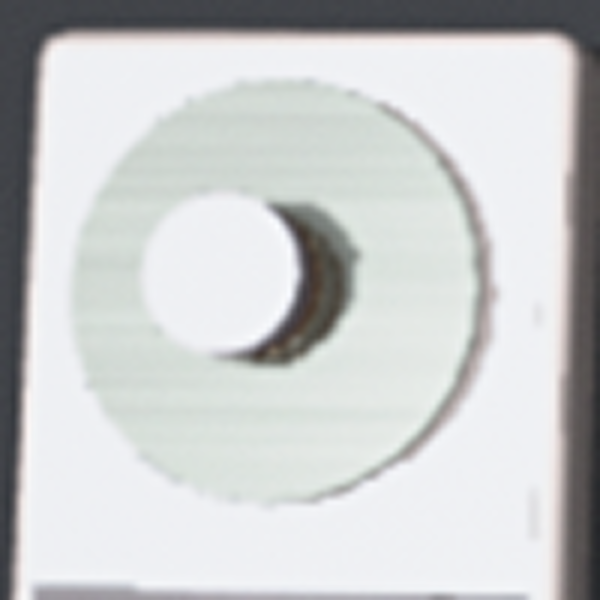

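View pics/s10.png

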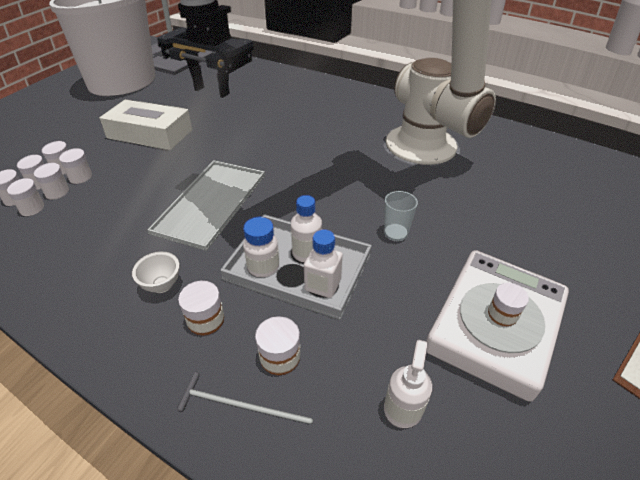

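The three bottles are back within about 2 mm. I compute the jar's offset on the pan from its lid at (136.8,255.7) against the pan at (145.7,258.7), then hand in.

```bash
python3 - <<'E'
from station import r
from h import *
c=r.capture("top")
d=(unproj(c,[[136.8,255.7]],.130)-unproj(c,[[145.7,258.7]],.078))[0][:2]*1e3
print("jar-pan mm",d.round(1))
a,b=cv2.imread("pics/scene0.png"),cv2.imread("pics/s10.png")
for n,(x0,y0,x1,y1) in {"beaker":(380,185,420,245),"pump":(375,340,440,430),"mortar":(128,248,186,300)}.items():
    A=cv2.cvtColor(a[y0:y1,x0:x1],6).astype(np.float32);B=cv2.cvtColor(b[y0:y1,x0:x1],6).astype(np.float32)
    print(n,cv2.phaseCorrelate(A,B))
if np.linalg.norm(d)<9: print(r.finish_job())
E
```

```text
jar-pan mm [0.2 0.4]
beaker ((0.15640908615596416, -0.05363328148784419), 0.8041922680536906)
pump ((0.03613794933837511, 0.06681598507302766), 0.9886433012691545)
mortar ((-0.00850815542665373, 0.0034745585242283994), 1.002676682707704)
the job is handed in; nothing more can be done
None
```

I finished the job and handed it in at about 55 s of the 144 s allowed. I moved the tall, square and wide bottles by their caps onto the steel side tray and stood the smallest jar on the balance pan. Then I put each bottle back on the pad it started from.

**Last checks, from the top and scene cameras:**
- **Bottles:** all three stand upright, about 2.1 mm (wide), 0.4 mm (square) and 1.6 mm (tall) from where they started.
- **Jar:** it stands upright, about 0.5 mm from the pan centre.
- **Bystanders:** the beaker, pump bottle and mortar show no visible shift (under 0.2 px).
- **Gripper:** open and clear of everything.

**Disagreement:** before I set the jar down, the wrist camera put the pan 3–5 mm further in +y than the other two cameras. I placed the jar close to the scene camera's estimate, and the last top-camera check showed it centred. No check failed.

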